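# Unstack the donated dishes onto their display boards

### The job

Take the stack of four lidded dishes apart from the top down and put each one on the display board of its own colour: first red, then yellow, then blue, last green. Set each dish down gently, upright, centred on its board and squared up with it, and let go of it. Never tip a dish over, and leave the pottery bird and the glass goblet alone.

Things in the scene. Friction and masses are not known exactly. Their poses are not given: they have to be found in the camera images.
- green_dish: the green oblong biscuit tin with brass clasps on its end faces, the bottom of the stack. Rigid closed box 152 mm long (its x) by 58 mm wide (its y) by 36 mm high, flat underside, about 0.42 kg. Origin: centre of its underside; z up. It is the same either way round. Grip it across its width; its long sides are plain and upright. Each dish stands loose on the flat lid of the next.
- blue_dish: the blue oblong lidded terrine with a cream band near its foot, second from the bottom; a small lug on each end face sticks out 8 mm more in x. Rigid closed box 124 mm long (its x) by 54 mm wide (its y) by 34 mm high, flat underside, about 0.36 kg. Origin: centre of its underside; z up. It is the same either way round. Grip it across its width; its long sides are plain and upright.
- yellow_dish: the yellow oblong enamel box with a dark rim round its foot, third from the bottom. Rigid closed box 96 mm long (its x) by 50 mm wide (its y) by 32 mm high, flat underside, about 0.24 kg. Origin: centre of its underside; z up. It is the same either way round. Grip it across its width; its long sides are plain and upright.
- red_dish: the red oblong butter dish with a cream band near its foot, the top of the stack; a cream knob 16 mm wide stands 10 mm above its lid. Rigid closed box 66 mm long (its x) by 44 mm wide (its y) by 30 mm high, flat underside, about 0.20 kg. Origin: centre of its underside; z up. It is the same either way round. Grip it across its width; its long sides are plain and upright.
- green_board: green flat display board for the green dish, fixed to the table: 176 mm long (its x) by 82 mm wide (its y), 12 mm thick (12 mm larger than its dish all round). Origin: centre of its underside, on the table; its top is 12 mm above that. z up, the same either way round. The other things on the table near the work are at most 90 mm high.
- blue_board: blue flat display board for the blue dish, fixed to the table: 148 mm long (its x) by 78 mm wide (its y), 12 mm thick (12 mm larger than its dish all round). Origin: centre of its underside, on the table; its top is 12 mm above that. z up, the same either way round.
- yellow_board: yellow flat display board for the yellow dish, fixed to the table: 120 mm long (its x) by 74 mm wide (its y), 12 mm thick (12 mm larger than its dish all round). Origin: centre of its underside, on the table; its top is 12 mm above that. z up, the same either way round.
- red_board: red flat display board for the red dish, fixed to the table: 90 mm long (its x) by 68 mm wide (its y), 12 mm thick (12 mm larger than its dish all round). Origin: centre of its underside, on the table; its top is 12 mm above that. z up, the same either way round.
- bird: breakable orange pottery bird, loose, about 44 mm across and 60 mm tall. Origin: centre of its underside. Stands beyond the boards as seen from the robot; to be left alone.
- goblet: breakable amber glass goblet, loose, 50 mm across and 78 mm tall. Origin: centre of its foot. Stands beyond the boards as seen from the robot; to be left alone.
There are look-alikes about, which are no part of the job. Leave any purple look-alike of the red_dish alone.

How it is judged (in metres and radians):
On the way, in this order (a step that is already met when the one before it is completed fails the run):
1. the red dish stands on the red board, centred and squared up, and is let go (horizontal distance between red_dish and red_board below 0.012 m and angle between the x axis of red_dish and the x axis of red_board, either way round below 0.21 rad and z of red_dish in the frame of red_board between 0.008 and 0.016 m and angle between red_dish's own z axis and vertical below 0.08 rad and linear speed of red_dish below 0.02 m/s and angular speed of red_dish below 0.2 rad/s and contact force between red_dish and the fingers below 0.1 N), for 0.2 s.
2. the yellow dish stands on the yellow board, centred and squared up, and is let go (horizontal distance between yellow_dish and yellow_board below 0.012 m and angle between the x axis of yellow_dish and the x axis of yellow_board, either way round below 0.21 rad and z of yellow_dish in the frame of yellow_board between 0.008 and 0.016 m and angle between yellow_dish's own z axis and vertical below 0.08 rad and linear speed of yellow_dish below 0.02 m/s and angular speed of yellow_dish below 0.2 rad/s and contact force between yellow_dish and the fingers below 0.1 N), for 0.2 s.
3. the blue dish stands on the blue board, centred and squared up, and is let go (horizontal distance between blue_dish and blue_board below 0.012 m and angle between the x axis of blue_dish and the x axis of blue_board, either way round below 0.21 rad and z of blue_dish in the frame of blue_board between 0.008 and 0.016 m and angle between blue_dish's own z axis and vertical below 0.08 rad and linear speed of blue_dish below 0.02 m/s and angular speed of blue_dish below 0.2 rad/s and contact force between blue_dish and the fingers below 0.1 N), for 0.2 s.
4. the green dish stands on the green board, centred and squared up, and is let go (horizontal distance between green_dish and green_board below 0.012 m and angle between the x axis of green_dish and the x axis of green_board, either way round below 0.21 rad and z of green_dish in the frame of green_board between 0.008 and 0.016 m and angle between green_dish's own z axis and vertical below 0.08 rad and linear speed of green_dish below 0.02 m/s and angular speed of green_dish below 0.2 rad/s and contact force between green_dish and the fingers below 0.1 N), for 0.2 s.
At the end, for the whole second after the job is handed in: Each of the four dishes stands upright (within 0.08 rad) on the top of the board of its own colour, its centre within 12 mm of the board's centre, its long side within 0.21 rad (12 degrees) of the board's, at rest and released (all of step 1 and all of step 2 and all of step 3 and all of step 4); the robot touches nothing.
It fails at once if a dish is tipped over (more than 0.6 rad) (angle between any of green_dish, blue_dish, yellow_dish, red_dish's own z axis and vertical above 0.6 rad).
It fails at once if a dish is dropped or slammed on its board (more than 45 N) (contact force between green_dish and green_board above 45 N or contact force between blue_dish and blue_board above 45 N or contact force between yellow_dish and yellow_board above 45 N or contact force between red_dish and red_board above 45 N).
It fails at once if the bird or the goblet is disturbed (moved more than 20 mm) (distance of any of bird, goblet from where it was at the start of the episode above 0.02 m).
It also fails if it takes over 120 s, if anything falls off the work surface, if the arm or the gripper's body presses on something with over 40 N, if the wrist force passes 120 N, or if a joint passes its speed limit or range.

### The arm

A 7-joint arm with a two-finger parallel gripper is mounted at the origin on the work surface. World frame = base frame: x ahead of the robot, y to its left, z up, the work surface at z = 0. Lengths are in mm, angles in degrees, forces in N, time in s.
With the tool pointing down it reaches from about 350 to 900 mm from the base axis. Payload 8.1 kg.
Tool frame: the origin (TCP) lies at the very end of the fingers, on their centre line; the grasp point (between the pads) lies 19 mm behind it; z points along the fingers, y is the line along which they close (so a half turn about z gives the same grasp; the last joint's range is limited). The gripper opens to 85 mm and grips with 20 to 120 N. Pads are 22 mm wide; open, the fingers measure 114 mm over their backs; the gripper's body (76 mm by 85 mm) begins 54 mm behind the grasp point. The pads swing forward as they close: fully open they stand 13 mm farther back than shut.
Start: joints at [-79.676, 24.895, 1.432, 90.138, -0.665, 64.973, -4.303], TCP at [174.431, 600.179, 231.323] pointing down, gripper open.
Joint ranges: [-149.89, 149.89], [-25.12, 119.58], [-72.63, 75.52], [4.76, 147.25], [-75.54, 255.54], [6.69, 114.76], [-157.13, 157.13]. Speed limits (degrees/s): [127.2, 127.2, 172.46, 172.46, 180, 180, 180].

### API

Orientations are given as a 3x3 rotation matrix whose columns are the frame's x, y, z axes.
In Python, from plant import manip gives the robot as it stands. The module is installed in compiled form; this text tells all that it offers.
- The arm moves only by the tool send_rows, never from a script. Its argument "steps" is a list of rows, each an object of numbers: "tx", "ty", "tz": the shift along the tool's x, y, z in mm; "ax", "ay", "az": the turn, a rotation vector about the tool's x, y, z in degrees; "gripper": the opening, from -1 (shut) to 1 (fully open), so that 0 is half open. In form: [{"tx": .., "ty": .., "tz": .., "ax": .., "ay": .., "az": .., "gripper": ..}, ...]. A call has exactly 5 rows; each row shifts and turns the commanded pose from where the row before left it, along the tool's axes as they then stand; what a row does not reach is not made up. A row lasts 1/8 s, in which the tool goes at most 62.5 mm and 10.7 degrees, less where a joint would pass 70% of its speed; a pose out of reach is approached as far as the arm can. A call is refused whole if a number of a shift passes 62.5 or a number of a turn 10.7, either way. A call with a gripper value outside its range is refused whole. The fingers move at their own pace and stop on an object; the grip force is fixed at half the most. Time passes only in rows, so rows that do not move let the fingers close, or fill a call up. It gives the time, the measured TCP pose, the force, the opening and the grip force at its end, in the units of the state.
- manip.get_obs(): the state, without advancing time (a new reading comes with each control period).
- manip.get_image(name): name is "side" or "top"; returns a dict with "color" (400x640x3 uint8, red, green, blue), "range_z" (400x640 float32, mm along the optical axis (not along the pixel's ray), 0 where there is no reading), "K" (3x3 intrinsics, pixels), "position" and "attitude" of the camera in the world. Camera axes: x right, y down, z forward; pixel columns grow to the right and rows downward; lengths in mm; the calibration is good to about 2 mm. A picture is of the moment at which its call begins.
- manip.job_done(): hands the job in; it is judged then, once.
The state is a dict: "t": time; "joint_positions": joint angles; "joint_velocities": joint speeds; "effort": joint torques, N m; "eef_pos": TCP position; "tcp_rot": TCP orientation; "contact_force": force on the tool from outside, world axes, zero at the start; "torque": the same for the moment, N m; "gripper_width": finger opening in mm; "grasp_force": force on a finger pad.
Only numpy, scipy, OpenCV 4.12 (cv2) and the standard library are available. Lean on these libraries where they do the work, as an engineer would, in place of code of your own. Each camera call takes 0.05 s, during which the arm holds its last target. There are 200 camera calls.

## Working session

There is one attempt and no reset: what is moved stays moved. The work goes in short steps, Python scripts to look and compute and a tool call to move; the robot and the scene stay as the last step left them, time stands still between calls to the robot, and variables do not carry over. Pictures are saved under pics/ and viewed, at most 14 in all, crops included, and the job is handed in when it is done.

Besides the shell and the picture viewer there is one more tool, called after ">>>" as a command line: name --argument value ..., lists and objects as JSON in quotes. send_rows: Moves the arm, as the interface text tells. Its arguments: {"type":"object","properties":{"steps":{"type":"array"}},"required":["steps"]}

```bash
mkdir -p pics
cat > h.py <<'E'
import numpy as np, cv2
from plant import manip
def grab(n):
    im=manip.get_image(n); return im
def save(im,f,crop=None,s=1):
    c=im["color"][:,:,::-1]
    if crop: x0,y0,x1,y1=crop; c=c[y0:y1,x0:x1]
    cv2.imwrite("pics/"+f,cv2.resize(c,None,fx=s,fy=s,interpolation=cv2.INTER_CUBIC))
def cloud(im):
    K=np.array(im["K"]);z=im["range_z"];v,u=np.indices(z.shape)
    P=np.stack([(u-K[0,2])/K[0,0]*z,(v-K[1,2])/K[1,1]*z,z],-1)
    return P@np.array(im["attitude"]).T+np.array(im["position"])
E
python3 - <<'E'
from h import *
o=manip.get_obs(); print(o)
for n in("top","side"):
    im=grab(n); save(im,n+"0.png"); print(n,im["K"],im["position"],im["attitude"]); np.savez(n+"0.npz",**im)
E
```

```text
{'t': 0.0, 'joint_positions': array([-79.67508698,  24.93560246,   1.4317812 ,  90.1898275 ,
        -0.66441023,  64.97325226,  -4.30159598]), 'joint_velocities': array([ 0.05947513,  0.05687892, -0.04570113, -0.09453877, -0.04756215,
        0.0140419 ,  0.03804504]), 'effort': array([ 8.32109235e-04, -6.70483017e+01,  1.02566689e+00, -3.16207016e+01,
        1.56611216e-02,  1.25277243e-02,  3.08581022e-06]), 'eef_pos': array([174.32854801, 599.66350209, 230.53046803]), 'tcp_rot': array([[-9.60260079e-01,  2.79106602e-01, -2.91095933e-04],
       [ 2.79106712e-01,  9.60258840e-01, -1.55024281e-03],
       [-1.53155559e-04, -1.56988311e-03, -9.99998756e-01]]), 'contact_force': array([-0.02783731, -0.04408948,  1.34809368]), 'torque': array([ 0.0178678 , -0.07783531, -0.02425954]), 'grasp_force': 0.0, 'gripper_width': 85.36913856828238}
top [[399.95616166   0.         315.84471504]
 [  0.         399.95616166 203.38955307]
 [  0.           0.           1.        ]] [ 424.93019093  -51.00429964 1074.39038236] [[ 0.01550718 -0.99471466  0.10150011]
 [-0.9998475  -0.01624196 -0.00641673]
 [ 0.00803137 -0.10138512 -0.99481483]]
side [[494.15220863   0.         319.52857816]
 [  0.         494.15220863 198.50781899]
 [  0.           0.           1.        ]] [  147.34858176 -1119.6521493    907.02282741] [[ 0.95048817 -0.16992698  0.26018659]
 [-0.31049579 -0.55385871  0.7725496 ]
 [ 0.01282959 -0.8150861  -0.57919776]]
```

View pics/top0.png

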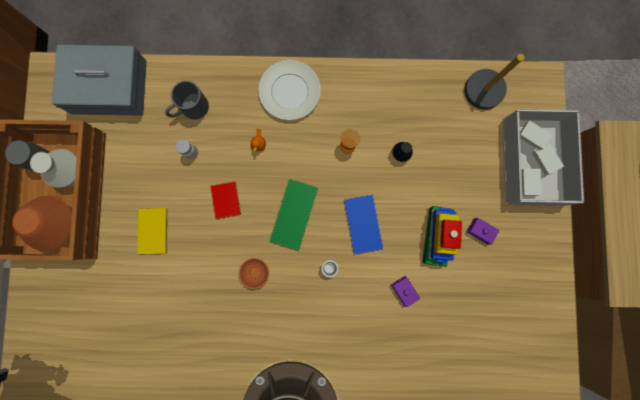

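View pics/side0.png

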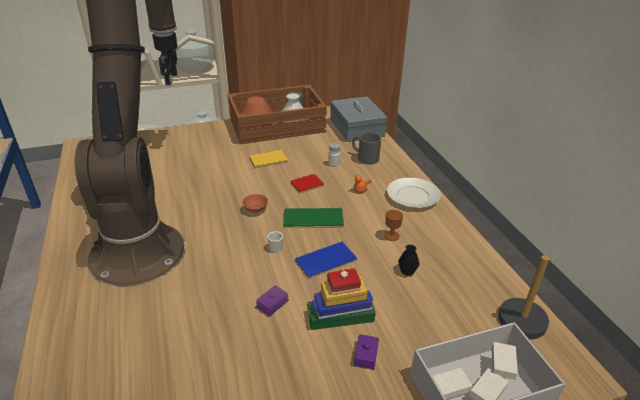

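The top view shows these things:
- Stack at (443,235), with the red dish on top at (452,234) and its cream knob at (454,234).
- Boards: red (225,200), yellow (152,231), green (294,215), blue (363,224).
- Bird at (258,142) and goblet at (349,140).

What could be taken for the red dish: the purple look-alikes at (483,231) and (405,291), the flat red board at (225,200) and the terracotta bowl at (253,273). I choose the red one with the cream knob on the stack.

```bash
cat >> h.py <<'E'
R={"red":[((0,150,90),(6,255,255)),((174,150,90),(180,255,255))],"yellow":[((22,170,90),(32,255,255))],"blue":[((105,150,50),(125,255,255))],"green":[((60,120,30),(90,255,255))],"purple":[((130,100,40),(155,255,255))]}
def blobs(im,c,amin=60):
    hsv=cv2.cvtColor(im["color"],cv2.COLOR_RGB2HSV)
    m=sum(cv2.inRange(hsv,a,b) for a,b in R[c])
    n,l,s,ce=cv2.connectedComponentsWithStats(m.astype(np.uint8))
    return [(ce[i],l==i) for i in range(1,n) if s[i,4]>amin]
def meas(im,m,P,zlo=-50,zhi=400,tol=6):
    """top face of a blob: height, then pixel outline cast onto that plane -> rect"""
    q=P[m&(im["range_z"]>0)]; q=q[(q[:,2]>zlo)&(q[:,2]<zhi)]
    z=np.percentile(q[:,2],80); t=q[abs(q[:,2]-z)<tol]; z=np.median(t[:,2])
    mm=(m&(abs(P[...,2]-z)<tol)).astype(np.uint8)
    cs=max(cv2.findContours(mm,cv2.RETR_EXTERNAL,cv2.CHAIN_APPROX_NONE)[0],key=cv2.contourArea)[:,0].astype(float)
    K=np.array(im["K"]);d=np.c_[(cs[:,0]-K[0,2])/K[0,0],(cs[:,1]-K[1,2])/K[1,1],np.ones(len(cs))]@np.array(im["attitude"]).T
    o=np.array(im["position"]);w=o+d*((z-o[2])/d[:,2])[:,None]
    (cx,cy),(a,b),th=cv2.minAreaRect(w[:,:2].astype(np.float32))
    if a<b:a,b,th=b,a,th+90
    return np.round([cx,cy,z,a,b,(th+90)%180-90],1)
E
python3 - <<'E'
from h import *
for n in("top","side"):
    im=dict(np.load(n+"0.npz")); P=cloud(im)
    for c in R:
        for ce,m in blobs(im,c): print(n,c,ce.round(),m.sum(),meas(im,m,P))
im=dict(np.load("top0.npz"));P=cloud(im)
# levels in the stack
Q=P[195:275,415:475]; print(np.histogram(Q[...,2],bins=range(-5,175,5)))
save(im,"st.png",(410,190,500,280),6)
E
```

```text
top red [225. 200.] 822 [539.4 184.6  12.   88.9  66.6  11.7]
top red [452. 234.] 431 [ 454.2 -379.1  132.1   61.8   42.6   -1. ]
top yellow [152. 231.] 1328 [454.5 375.2  11.9 118.9  76.    1.2]
top yellow [446. 233.] 274 [ 455.3 -378.1  102.2   95.1   49.    -3.5]
top blue [363. 224.] 1527 [ 480.5 -184.2   12.1  144.7   75.    11.1]
top blue [440. 239.] 308 [ 399.5 -375.2   70.    52.9   15.1   82.8]
top green [293. 214.] 1898 [504.    1.3  12.2 172.9  78.  -16.1]
top green [430. 243.] 275 [ 438.3 -351.9   35.9  140.6   53.5   15.7]
top purple [483. 231.] 470 [ 467.  -497.    30.2   66.4   44.7   59.7]
top purple [405. 291.] 453 [ 307.2 -291.8   30.3   65.6   43.4   32.5]
side red [307. 182.] 339 [539.3 179.6   9.   90.2  72.   11.6]
side red [344. 280.] 513 [ 453.2 -386.3  129.7   66.2   49.    -5. ]Traceback (most recent call last):
  File "<stdin>", line 5, in <module>
  File "h.py", line 22, in meas
    z=np.percentile(q[:,2],80); t=q[abs(q[:,2]-z)<tol]; z=np.median(t[:,2])
    return _quantile_unchecked(
        a, q, axis, out, overwrite_input, method, keepdims, weights)
    return _ureduce(a,
                    func=_quantile_ureduce_func,
    ...<5 lines>...
                    overwrite_input=overwrite_input,
                    method=method)
    r = func(a, **kwargs)
    result = _quantile(arr,
                       quantiles=q,
    ...<2 lines>...
                       out=out,
                       weights=wgt)
    slices_having_nans = np.isnan(arr[-1, ...])
                                  ~~~^^^^^^^^^
IndexError: index -1 is out of bounds for axis 0 with size 0
```

```bash
cat >> h.py <<'E'
def go(x,y,z,yaw):
    """print the total turn az (deg) then the shift, in tool axes AFTER that turn, to bring tool to x,y,z with closing line square to a dish of given yaw"""
    o=manip.get_obs();Rt=o["tcp_rot"];p=o["eef_pos"]
    a=np.degrees(np.arctan2(Rt[1,0],Rt[0,0])); az=-((yaw-a+90)%180-90)
    f=np.radians(a-az); X=np.array([np.cos(f),np.sin(f),0]);Y=np.array([X[1],-X[0],0])
    d=np.array([x,y,z])-p
    print("now",p.round(1),"a",a.round(1),"az",az.round(1),"tx,ty,tz",(X@d).round(1),(Y@d).round(1),(-d[2]).round(1),"tilt",Rt[:,2].round(3),"w",round(o["gripper_width"],1),"F",o["contact_force"].round(1),"t",o["t"])
E
python3 - <<'E'
from h import *
im=dict(np.load("side0.npz")); P=cloud(im)
for c in("yellow","blue","green"):
    for ce,m in blobs(im,c):
        try: print(c,ce.round(),m.sum(),meas(im,m,P))
        except Exception as e: print(c,ce.round(),m.sum(),"no depth")
im=dict(np.load("top0.npz"));P=cloud(im)
Q=P[195:275,415:475].reshape(-1,3)
for z,n in((132,"red"),(102,"yellow"),(70,"blue"),(36,"green")):
    q=Q[abs(Q[:,2]-z)<5]; h=cv2.minAreaRect(q[:,:2].astype(np.float32)); print(n,len(q),q[:,2].mean().round(1),h)
save(im,"st.png",(410,190,500,280),6)
go(450,200,230,-2); go(454,-379,230,-2)
E
```

```text
blue [  5. 125.] 147 no depth
blue [ 26. 181.] 255 no depth
blue [325. 259.] 1062 [ 480.5 -189.5    9.7  146.4   78.6   11.4]
blue [330. 309.] 148 [ 432.8 -410.5   67.2   83.8   26.6  -19.5]
green [313. 217.] 929 [502.5  -6.3   9.5 172.2  78.1 -17.1]
green [338. 320.] 518 [ 445.7 -410.2   31.2  148.4   23.2  -11.6]
red 482 131.9 ((454.7675476074219, -378.9150695800781), (44.918941497802734, 65.68443298339844), 86.77643585205078)
yellow 280 102.0 ((455.90869140625, -377.9270324707031), (50.098487854003906, 96.1141357421875), 86.2496109008789)
blue 259 70.3 ((454.0678405761719, -379.565185546875), (53.19000244140625, 123.91875457763672), 86.50613403320312)
green 264 35.4 ((447.37908935546875, -408.0099792480469), (117.4807357788086, 154.1436309814453), 81.54779815673828)
now [174.3 599.7 230.6] a 163.8 az -14.2 tx,ty,tz -289.5 -389.9 0.6 tilt [-0.    -0.001 -1.   ] w 85.1 F [ 0.3  0.7 -0.6] t 0.1
now [174.3 599.7 230.6] a 163.8 az -14.2 tx,ty,tz -313.7 -968.4 0.6 tilt [-0.    -0.001 -1.   ] w 85.1 F [ 0.3  0.7 -0.6] t 0.1
```

View pics/st.png

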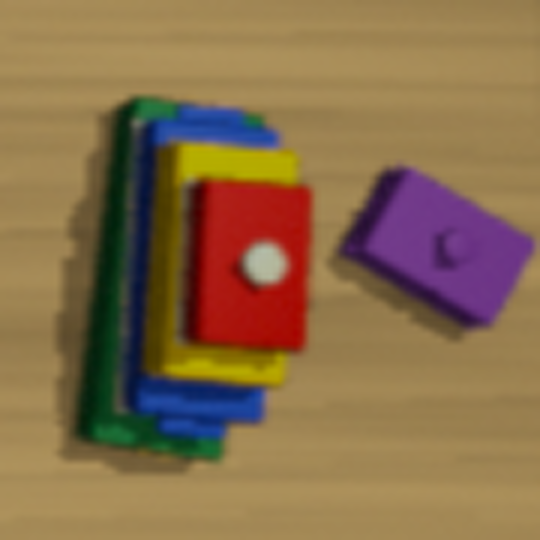

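The crop confirms it: the red dish with the cream knob is at about (454,234) in the full picture, on top of the yellow, blue and green dishes. The purple look-alike is clear to its right.

>>> send_rows --steps '[{"tx":-30,"ty":-30,"tz":0,"ax":0,"ay":0,"az":-6.4,"gripper":1},{"tx":-40,"ty":-42,"tz":0,"ax":0,"ay":0,"az":-6.3,"gripper":1},{"tx":-40,"ty":-45,"tz":0,"ax":0,"ay":0,"az":0,"gripper":1},{"tx":-40,"ty":-45,"tz":0,"ax":0,"ay":0,"az":0,"gripper":1},{"tx":-40,"ty":-45,"tz":0,"ax":0,"ay":0,"az":0,"gripper":1}]'

```text
t: 0.72
eef_pos: [339.5, 370.8, 231.2]
tcp_rot: [[-0.998, 0.061, -0.0], [0.061, 0.998, -0.0], [0.0, -0.0, -1.0]]
contact_force: [0.6, 0.6, -0.1]
gripper_width: 85.7
grasp_force: 0.0
```

```bash
python3 -c "
from h import *
go(455,-378.5,230,-3.5)"
```

```text
now [339.5 370.8 231.2] a 176.5 az -0.0 tx,ty,tz -161.0 -740.9 1.2 tilt [-0. -0. -1.] w 85.7 F [ 0.6  0.6 -0.1] t 0.725
```

>>> send_rows --steps '[{"tx":-15,"ty":-58,"tz":0,"ax":0,"ay":0,"az":0,"gripper":1},{"tx":-15,"ty":-58,"tz":0,"ax":0,"ay":0,"az":0,"gripper":1},{"tx":-15,"ty":-58,"tz":0,"ax":0,"ay":0,"az":0,"gripper":1},{"tx":-15,"ty":-58,"tz":0,"ax":0,"ay":0,"az":0,"gripper":1},{"tx":-15,"ty":-58,"tz":0,"ax":0,"ay":0,"az":0,"gripper":1}]'

```text
t: 1.35
eef_pos: [395.7, 76.7, 231.3]
tcp_rot: [[-0.998, 0.061, 0.0], [0.061, 0.998, 0.0], [-0.0, 0.0, -1.0]]
contact_force: [0.8, -0.2, -0.5]
gripper_width: 85.1
grasp_force: 0.0
```

>>> send_rows --steps '[{"tx":-15,"ty":-58,"tz":0,"ax":0,"ay":0,"az":0,"gripper":1},{"tx":-15,"ty":-58,"tz":0,"ax":0,"ay":0,"az":0,"gripper":1},{"tx":-15,"ty":-58,"tz":0,"ax":0,"ay":0,"az":0,"gripper":1},{"tx":-15,"ty":-58,"tz":0,"ax":0,"ay":0,"az":0,"gripper":1},{"tx":-15,"ty":-58,"tz":0,"ax":0,"ay":0,"az":0,"gripper":1}]'

```text
t: 1.98
eef_pos: [453.0, -217.1, 231.3]
tcp_rot: [[-0.998, 0.061, 0.0], [0.061, 0.998, 0.0], [-0.0, 0.0, -1.0]]
contact_force: [0.5, 0.4, 0.0]
gripper_width: 85.4
grasp_force: 0.0
```

>>> send_rows --steps '[{"tx":-6,"ty":-56,"tz":0,"ax":0,"ay":0,"az":0,"gripper":1},{"tx":-5,"ty":-55,"tz":0,"ax":0,"ay":0,"az":0,"gripper":1},{"tx":0,"ty":-50,"tz":0,"ax":0,"ay":0,"az":0,"gripper":1},{"tx":0,"ty":0,"tz":20,"ax":0,"ay":0,"az":0,"gripper":1},{"tx":0,"ty":0,"tz":20,"ax":0,"ay":0,"az":0,"gripper":1}]'

```text
t: 2.6
eef_pos: [453.5, -377.5, 190.4]
tcp_rot: [[-0.998, 0.063, -0.0], [0.063, 0.998, 0.0], [0.0, -0.0, -1.0]]
contact_force: [0.3, 0.3, -0.7]
gripper_width: 85.4
grasp_force: 0.0
```

```bash
python3 -c "
from h import *
go(455,-378.5,106,-3.5)
a=grab('top');save(a,'a1.png',(380,150,560,300),3)
b=grab('side');save(b,'a2.png',(260,200,440,360),3)"
```

```text
now [ 453.5 -377.5  190.4] a 176.4 az -0.1 tx,ty,tz -1.6 -0.9 84.4 tilt [-0.  0. -1.] w 85.4 F [ 0.3  0.3 -0.7] t 2.6
```

View pics/a2.png

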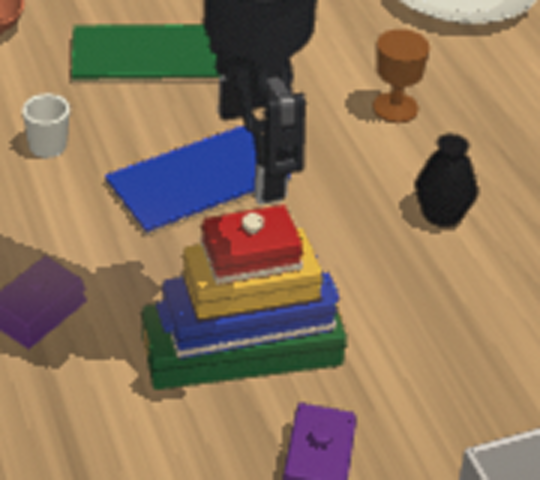

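The side crop shows the open fingers above the stack, with the near finger's tip at about crop (270,195), or full (350,265). The knob is at full (344,274). I'll check that against the calibration by projection.

```bash
python3 -c "
from h import *
im=grab('side');p=np.array([[453.5,-420,203],[453.5,-335,203],[455,-378.5,142]])
for n in('side','top'):
    im=grab(n);q=(p-im['position'])@im['attitude'];q=q@im['K'].T;print(n,q[:,:2]/q[:,2:])
P=cloud(im); m=(P[...,2]>195)&(P[...,2]<212);m[:,:380]=0; 
im=grab('side');P=cloud(im);s=P[240:268,330:365]; r=im['range_z'][240:268,330:365]
q=s[(s[...,2]>190)&(s[...,2]<230)];print(q.min(0),q.max(0),np.median(q,0))
"
```

```text
side [[350.64173189 263.07213041]
 [336.84808829 237.92287389]
 [343.19591879 271.02026433]]
top [[482.03107467 233.62012496]
 [443.13631596 233.00552978]
 [453.24596336 233.38009314]]
[ 438.82700951 -437.48222359  202.91178493] [ 462.05412843 -422.59293885  229.92891213] [ 446.13802603 -431.91468615  218.13444746]
```

Projection and picture agree to within a few mm, so I'm descending.

>>> send_rows --steps '[{"tx":-1.5,"ty":-1,"tz":30,"ax":0,"ay":0,"az":0,"gripper":1},{"tx":0,"ty":0,"tz":30,"ax":0,"ay":0,"az":0,"gripper":1},{"tx":0,"ty":0,"tz":24,"ax":0,"ay":0,"az":0,"gripper":1},{"tx":0,"ty":0,"tz":0,"ax":0,"ay":0,"az":0,"gripper":-1},{"tx":0,"ty":0,"tz":0,"ax":0,"ay":0,"az":0,"gripper":-1}]'

```text
t: 3.52
eef_pos: [456.1, -378.4, 108.7]
tcp_rot: [[-0.998, 0.061, 0.001], [0.061, 0.998, -0.001], [-0.002, -0.001, -1.0]]
contact_force: [0.8, 0.8, 0.7]
gripper_width: 51.6
grasp_force: 0.0
```

>>> send_rows --steps '[{"tx":0,"ty":0,"tz":0,"ax":0,"ay":0,"az":0,"gripper":-1},{"tx":0,"ty":0,"tz":0,"ax":0,"ay":0,"az":0,"gripper":-1},{"tx":0,"ty":0,"tz":0,"ax":0,"ay":0,"az":0,"gripper":-1},{"tx":0,"ty":0,"tz":0,"ax":0,"ay":0,"az":0,"gripper":-1},{"tx":0,"ty":0,"tz":0,"ax":0,"ay":0,"az":0,"gripper":-1}]'

```text
t: 4.15
eef_pos: [456.3, -379.1, 109.1]
tcp_rot: [[-0.998, 0.061, 0.003], [0.061, 0.998, -0.002], [-0.003, -0.002, -1.0]]
contact_force: [-0.4, -1.3, 6.4]
gripper_width: 43.0
grasp_force: 62.2
```

>>> send_rows --steps '[{"tx":0,"ty":0,"tz":-6,"ax":0,"ay":0,"az":0,"gripper":-1},{"tx":0,"ty":0,"tz":-14,"ax":0,"ay":0,"az":0,"gripper":-1},{"tx":0,"ty":0,"tz":-22,"ax":0,"ay":0,"az":0,"gripper":-1},{"tx":0,"ty":0,"tz":-24,"ax":0,"ay":0,"az":0,"gripper":-1},{"tx":0,"ty":0,"tz":-14,"ax":0,"ay":0,"az":0,"gripper":-1}]'

```text
t: 4.78
eef_pos: [455.7, -378.1, 189.2]
tcp_rot: [[-0.998, 0.061, 0.001], [0.061, 0.998, -0.001], [-0.001, -0.001, -1.0]]
contact_force: [-0.1, -0.0, -2.7]
gripper_width: 42.9
grasp_force: 61.3
```

```bash
python3 -c "
from h import *
go(540.5,184,180,11.7)
im=grab('side');P=cloud(im)
for ce,m in blobs(im,'red'): print(ce,m.sum(),P[m&(im['range_z']>0)][:,2].min())
im=grab('top');P=cloud(im)
for ce,m in blobs(im,'yellow'): print(ce,meas(im,m,P))
"
```

```text
now [ 455.7 -378.1  189.2] a 176.5 az -15.2 tx,ty,tz -197.0 533.2 9.2 tilt [ 0.001 -0.001 -1.   ] w 42.9 F [-0.1 -0.  -2.7] t 4.775
[306.65384615 182.19526627] 338 2.0068686770160866
[336.16393443 253.10245902] 244 188.3157184719438
[151.59939531 230.61451247] [454.4 375.1  12.  119.   75.9   1.3]
[444.08610568 234.48727984] [ 455.7 -376.4  102.2   95.1   50.5   -4.3]
```

>>> send_rows --steps '[{"tx":-6,"ty":30,"tz":0,"ax":0,"ay":0,"az":-7.6,"gripper":-1},{"tx":-12,"ty":45,"tz":0,"ax":0,"ay":0,"az":-7.6,"gripper":-1},{"tx":-20,"ty":55,"tz":0,"ax":0,"ay":0,"az":0,"gripper":-1},{"tx":-20,"ty":55,"tz":0,"ax":0,"ay":0,"az":0,"gripper":-1},{"tx":-20,"ty":55,"tz":0,"ax":0,"ay":0,"az":0,"gripper":-1}]'

```text
t: 5.5
eef_pos: [496.9, -126.8, 186.7]
tcp_rot: [[-0.979, -0.203, -0.001], [-0.203, 0.979, 0.0], [0.001, 0.0, -1.0]]
contact_force: [0.4, -0.1, -2.6]
gripper_width: 43.1
grasp_force: 61.5
```

>>> send_rows --steps '[{"tx":-20,"ty":55,"tz":0,"ax":0,"ay":0,"az":0,"gripper":-1},{"tx":-20,"ty":55,"tz":0,"ax":0,"ay":0,"az":0,"gripper":-1},{"tx":-20,"ty":55,"tz":0,"ax":0,"ay":0,"az":0,"gripper":-1},{"tx":-20,"ty":50,"tz":0,"ax":0,"ay":0,"az":0,"gripper":-1},{"tx":-15,"ty":40,"tz":0,"ax":0,"ay":0,"az":0,"gripper":-1}]'

```text
t: 6.12
eef_pos: [538.1, 142.8, 186.5]
tcp_rot: [[-0.979, -0.204, -0.001], [-0.204, 0.979, 0.0], [0.001, 0.0, -1.0]]
contact_force: [0.8, -0.7, -2.1]
gripper_width: 42.7
grasp_force: 61.5
```

```bash
python3 -c "
from h import *
go(540.5,184,60,11.7)"
```

```text
now [538.1 142.8 186.5] a -168.2 az 0.1 tx,ty,tz -10.6 39.8 126.5 tilt [-0.001  0.    -1.   ] w 42.7 F [ 0.8 -0.7 -2.1] t 6.125
```

>>> send_rows --steps '[{"tx":-10.6,"ty":40,"tz":10,"ax":0,"ay":0,"az":0,"gripper":-1},{"tx":0,"ty":0,"tz":40,"ax":0,"ay":0,"az":0,"gripper":-1},{"tx":0,"ty":0,"tz":45,"ax":0,"ay":0,"az":0,"gripper":-1},{"tx":0,"ty":0,"tz":40,"ax":0,"ay":0,"az":0,"gripper":-1},{"tx":0,"ty":0,"tz":10,"ax":0,"ay":0,"az":0,"gripper":-1}]'

```text
t: 6.75
eef_pos: [538.7, 180.7, 39.5]
tcp_rot: [[-0.979, -0.203, -0.005], [-0.203, 0.979, -0.002], [0.006, -0.001, -1.0]]
contact_force: [0.1, -0.1, -2.5]
gripper_width: 42.9
grasp_force: 61.7
```

```bash
python3 -c "
from h import *
go(540.5,184,19,11.7)
im=grab('side');P=cloud(im); o=np.array(im['position'])
save(im,'b1.png',(250,110,390,230),4)
q=[(540.5,184,42)]
d=(np.array(q)-o)@im['attitude']@np.array(im['K']).T;print(d[:,:2]/d[:,2:])
for ce,m in blobs(im,'red'): print(ce,m.sum(),meas(im,m,P))"
```

```text
now [538.7 180.7  39.5] a -168.3 az -0.0 tx,ty,tz -2.5 2.9 20.5 tilt [-0.005 -0.002 -1.   ] w 42.9 F [ 0.1 -0.1 -2.5] t 6.75
[[306.5827457  172.80124098]]
[301.30769231 173.20192308] 104 [520.3 169.4  58.5  47.4  34.1 -78. ]
[306.59663866 183.92016807] 238 [539.  178.7   9.3  90.1  71.   11. ]
```

View pics/b1.png

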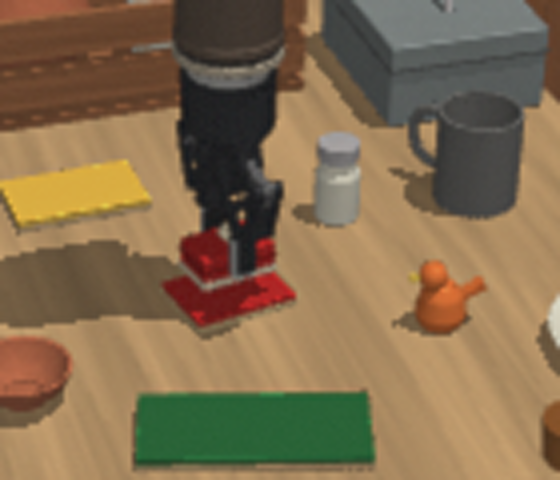

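The side crop shows the red dish level, just above the red board and square with it, at about full (307,178). Now I set it down slowly.

>>> send_rows --steps '[{"tx":-2,"ty":2.5,"tz":6,"ax":0,"ay":0,"az":0,"gripper":-1},{"tx":0,"ty":0,"tz":5,"ax":0,"ay":0,"az":0,"gripper":-1},{"tx":0,"ty":0,"tz":3,"ax":0,"ay":0,"az":0,"gripper":-1},{"tx":0,"ty":0,"tz":2,"ax":0,"ay":0,"az":0,"gripper":-1},{"tx":0,"ty":0,"tz":0,"ax":0,"ay":0,"az":0,"gripper":-1}]'

```text
t: 7.42
eef_pos: [542.4, 184.3, 26.4]
tcp_rot: [[-0.979, -0.203, 0.0], [-0.203, 0.979, 0.0], [-0.0, 0.0, -1.0]]
contact_force: [-0.3, 0.2, -2.5]
gripper_width: 42.9
grasp_force: 61.8
```

>>> send_rows --steps '[{"tx":0,"ty":0,"tz":1,"ax":0,"ay":0,"az":0,"gripper":-1},{"tx":0,"ty":0,"tz":1,"ax":0,"ay":0,"az":0,"gripper":-1},{"tx":0,"ty":0,"tz":0,"ax":0,"ay":0,"az":0,"gripper":-1},{"tx":0,"ty":0,"tz":0,"ax":0,"ay":0,"az":0,"gripper":-1},{"tx":0,"ty":0,"tz":0,"ax":0,"ay":0,"az":0,"gripper":-1}]'

```text
t: 8.05
eef_pos: [542.4, 184.4, 24.3]
tcp_rot: [[-0.979, -0.203, -0.0], [-0.203, 0.979, 0.0], [0.0, 0.0, -1.0]]
contact_force: [-0.3, 0.3, -2.3]
gripper_width: 42.9
grasp_force: 61.8
```

>>> send_rows --steps '[{"tx":2,"ty":0,"tz":1,"ax":0,"ay":0,"az":0,"gripper":-1},{"tx":0,"ty":0,"tz":1,"ax":0,"ay":0,"az":0,"gripper":-1},{"tx":0,"ty":0,"tz":1,"ax":0,"ay":0,"az":0,"gripper":-1},{"tx":0,"ty":0,"tz":1,"ax":0,"ay":0,"az":0,"gripper":-1},{"tx":0,"ty":0,"tz":0,"ax":0,"ay":0,"az":0,"gripper":-1}]'

```text
t: 8.68
eef_pos: [540.4, 183.9, 20.2]
tcp_rot: [[-0.979, -0.203, -0.0], [-0.203, 0.979, -0.0], [0.0, -0.0, -1.0]]
contact_force: [-0.2, 0.0, -2.0]
gripper_width: 42.7
grasp_force: 61.8
```

>>> send_rows --steps '[{"tx":0,"ty":0,"tz":0.5,"ax":0,"ay":0,"az":0,"gripper":-1},{"tx":0,"ty":0,"tz":0.5,"ax":0,"ay":0,"az":0,"gripper":-1},{"tx":0,"ty":0,"tz":0,"ax":0,"ay":0,"az":0,"gripper":-1},{"tx":0,"ty":0,"tz":0,"ax":0,"ay":0,"az":0,"gripper":-1},{"tx":0,"ty":0,"tz":0,"ax":0,"ay":0,"az":0,"gripper":-1}]'

```text
t: 9.3
eef_pos: [540.5, 183.9, 19.3]
tcp_rot: [[-0.979, -0.203, 0.0], [-0.203, 0.979, 0.0], [-0.0, 0.0, -1.0]]
contact_force: [0.7, 0.1, -2.7]
gripper_width: 43.0
grasp_force: 61.8
```

>>> send_rows --steps '[{"tx":0,"ty":0,"tz":0.7,"ax":0,"ay":0,"az":0,"gripper":-1},{"tx":0,"ty":0,"tz":0,"ax":0,"ay":0,"az":0,"gripper":-1},{"tx":0,"ty":0,"tz":0.7,"ax":0,"ay":0,"az":0,"gripper":-1},{"tx":0,"ty":0,"tz":0,"ax":0,"ay":0,"az":0,"gripper":-1},{"tx":0,"ty":0,"tz":0,"ax":0,"ay":0,"az":0,"gripper":-1}]'

```text
t: 9.93
eef_pos: [540.5, 183.9, 19.1]
tcp_rot: [[-0.979, -0.202, 0.0], [-0.202, 0.979, 0.001], [-0.0, 0.001, -1.0]]
contact_force: [-4.8, -1.3, 15.0]
gripper_width: 42.8
grasp_force: 63.8
```

>>> send_rows --steps '[{"tx":0,"ty":0,"tz":-0.8,"ax":0,"ay":0,"az":0,"gripper":-1},{"tx":0,"ty":0,"tz":0,"ax":0,"ay":0,"az":0,"gripper":1},{"tx":0,"ty":0,"tz":0,"ax":0,"ay":0,"az":0,"gripper":1},{"tx":0,"ty":0,"tz":0,"ax":0,"ay":0,"az":0,"gripper":1},{"tx":0,"ty":0,"tz":0,"ax":0,"ay":0,"az":0,"gripper":1}]'

```text
t: 10.55
eef_pos: [540.5, 183.9, 18.6]
tcp_rot: [[-0.979, -0.203, 0.0], [-0.203, 0.979, -0.0], [-0.0, -0.0, -1.0]]
contact_force: [0.3, 0.5, -0.3]
gripper_width: 85.5
grasp_force: 0.0
```

>>> send_rows --steps '[{"tx":0,"ty":0,"tz":0,"ax":0,"ay":0,"az":0,"gripper":1},{"tx":0,"ty":0,"tz":-20,"ax":0,"ay":0,"az":0,"gripper":1},{"tx":0,"ty":0,"tz":-50,"ax":0,"ay":0,"az":0,"gripper":1},{"tx":0,"ty":0,"tz":-50,"ax":0,"ay":0,"az":7.6,"gripper":1},{"tx":0,"ty":0,"tz":-40,"ax":0,"ay":0,"az":7.6,"gripper":1}]'

```text
t: 11.18
eef_pos: [540.7, 183.9, 180.8]
tcp_rot: [[-0.998, 0.066, 0.001], [0.066, 0.998, 0.001], [-0.001, 0.001, -1.0]]
contact_force: [0.9, 0.1, -0.6]
gripper_width: 85.2
grasp_force: 0.0
```

```bash
python3 -c "
from h import *
go(455.7,-377.5,180,-3.9)
im=grab('side');P=cloud(im)
for ce,m in blobs(im,'red',30): print(ce,m.sum(),meas(im,m,P))
save(im,'b2.png',(250,110,390,230),4)"
```

```text
now [540.7 183.9 180.8] a 176.2 az 0.1 tx,ty,tz 46.6 -565.9 0.8 tilt [ 0.001  0.001 -1.   ] w 85.2 F [ 0.9  0.1 -0.6] t 11.175
[306.62322946 180.05665722] 353 [537.7 173.8  38.6  67.7  53.4  10.7]
```

View pics/b2.png

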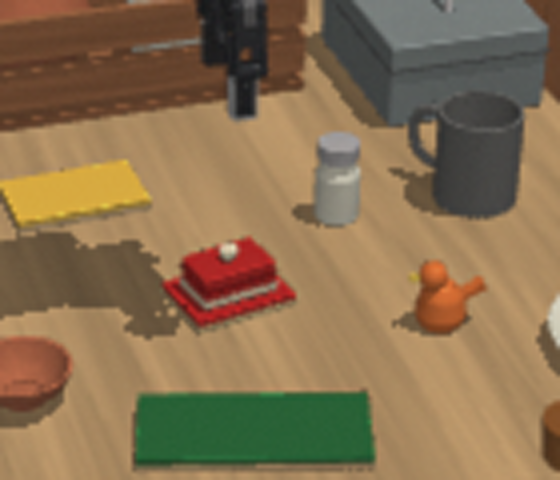

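The crop shows the red dish upright and centred on its board at full (307,178). Next is yellow.

>>> send_rows --steps '[{"tx":4,"ty":-50,"tz":0,"ax":0,"ay":0,"az":0,"gripper":1},{"tx":5,"ty":-58,"tz":0,"ax":0,"ay":0,"az":0,"gripper":1},{"tx":5,"ty":-58,"tz":0,"ax":0,"ay":0,"az":0,"gripper":1},{"tx":5,"ty":-58,"tz":0,"ax":0,"ay":0,"az":0,"gripper":1},{"tx":5,"ty":-58,"tz":0,"ax":0,"ay":0,"az":0,"gripper":1}]'

```text
t: 11.85
eef_pos: [498.8, -97.7, 178.7]
tcp_rot: [[-0.998, 0.06, 0.001], [0.06, 0.998, 0.0], [-0.001, 0.0, -1.0]]
contact_force: [1.6, 0.1, -0.2]
gripper_width: 85.3
grasp_force: 0.0
```

>>> send_rows --steps '[{"tx":5,"ty":-58,"tz":0,"ax":0,"ay":0,"az":0,"gripper":1},{"tx":5,"ty":-58,"tz":0,"ax":0,"ay":0,"az":0,"gripper":1},{"tx":5,"ty":-58,"tz":0,"ax":0,"ay":0,"az":0,"gripper":1},{"tx":5,"ty":-58,"tz":0,"ax":0,"ay":0,"az":0,"gripper":1},{"tx":3,"ty":-52,"tz":0,"ax":0,"ay":0,"az":0,"gripper":1}]'

```text
t: 12.48
eef_pos: [458.2, -380.2, 178.6]
tcp_rot: [[-0.998, 0.061, 0.0], [0.061, 0.998, -0.0], [-0.0, -0.0, -1.0]]
contact_force: [1.6, 0.2, 0.1]
gripper_width: 85.5
grasp_force: 0.0
```

```bash
python3 -c "
from h import *
go(455.7,-377.5,74,-3.9)
for n in('top','side'):
  im=grab(n);P=cloud(im)
  for c in('red','yellow'):
    for ce,m in blobs(im,c): print(n,c,ce.round(),m.sum(),meas(im,m,P))"
```

```text
now [ 458.2 -380.2  178.6] a 176.5 az 0.4 tx,ty,tz 2.7 2.6 104.6 tilt [ 0. -0. -1.] w 85.5 F [1.6 0.2 0.1] t 12.475
top red [225. 200.] 768 [538.8 183.8  41.6  65.8  44.9  12.3]
top yellow [152. 231.] 1324 [454.4 375.1  12.1 119.   76.    1.3]
top yellow [448. 218.] 168 [ 494.8 -380.4  102.1   49.5   17.1  -89.1]
top yellow [447. 244.] 375 [ 429.8 -376.   102.    51.1   42.2   84.2]
side red [307. 180.] 354 [537.2 174.2  38.8  68.2  52.   10.7]
side yellow [268. 158.] 338 [453.9 368.8   9.  115.6  75.4   3.2]
side yellow [354. 284.] 214 [ 473.3 -386.   100.    55.4   46.5   -5.8]
```

>>> send_rows --steps '[{"tx":2.5,"ty":2.5,"tz":30,"ax":0,"ay":0,"az":0,"gripper":1},{"tx":0,"ty":0,"tz":30,"ax":0,"ay":0,"az":0,"gripper":1},{"tx":0,"ty":0,"tz":30,"ax":0,"ay":0,"az":0,"gripper":1},{"tx":0,"ty":0,"tz":12,"ax":0,"ay":0,"az":0,"gripper":1},{"tx":0,"ty":0,"tz":0,"ax":0,"ay":0,"az":0,"gripper":1}]'

```text
t: 13.2
eef_pos: [456.3, -375.1, 76.3]
tcp_rot: [[-0.998, 0.061, -0.001], [0.061, 0.998, 0.001], [0.001, 0.001, -1.0]]
contact_force: [-0.7, 0.6, 0.8]
gripper_width: 85.8
grasp_force: 0.0
```

>>> send_rows --steps '[{"tx":0,"ty":0,"tz":0,"ax":0,"ay":0,"az":0,"gripper":-1},{"tx":0,"ty":0,"tz":0,"ax":0,"ay":0,"az":0,"gripper":-1},{"tx":0,"ty":0,"tz":0,"ax":0,"ay":0,"az":0,"gripper":-1},{"tx":0,"ty":0,"tz":0,"ax":0,"ay":0,"az":0,"gripper":-1},{"tx":0,"ty":0,"tz":0,"ax":0,"ay":0,"az":0,"gripper":-1}]'

```text
t: 13.82
eef_pos: [457.4, -376.6, 78.3]
tcp_rot: [[-0.998, 0.061, 0.002], [0.061, 0.998, -0.002], [-0.003, -0.002, -1.0]]
contact_force: [-0.9, -1.1, 6.8]
gripper_width: 48.7
grasp_force: 63.0
```

>>> send_rows --steps '[{"tx":0,"ty":0,"tz":-6,"ax":0,"ay":0,"az":0,"gripper":-1},{"tx":0,"ty":0,"tz":-20,"ax":0,"ay":0,"az":0,"gripper":-1},{"tx":0,"ty":0,"tz":-30,"ax":0,"ay":0,"az":0,"gripper":-1},{"tx":0,"ty":0,"tz":-30,"ax":0,"ay":0,"az":0,"gripper":-1},{"tx":0,"ty":0,"tz":-14,"ax":0,"ay":0,"az":-5,"gripper":-1}]'

```text
t: 14.45
eef_pos: [456.9, -375.7, 178.7]
tcp_rot: [[-1.0, -0.028, 0.002], [-0.028, 1.0, -0.001], [-0.001, -0.001, -1.0]]
contact_force: [0.5, 0.2, -2.6]
gripper_width: 48.6
grasp_force: 62.5
```

```bash
python3 -c "
from h import *
go(454.5,375,165,1.3)
for n in ['top']:
  im=grab(n);P=cloud(im)
  for c in('yellow','blue'):
    for ce,m in blobs(im,c): print(n,c,ce.round(),m.sum(),meas(im,m,P))"
```

```text
now [ 456.9 -375.7  178.7] a -178.4 az 0.3 tx,ty,tz -14.6 750.5 13.7 tilt [ 0.002 -0.001 -1.   ] w 48.6 F [ 0.5  0.2 -2.6] t 14.45
top yellow [152. 231.] 1323 [454.4 375.1  12.  119.   76.    1.3]
top yellow [458. 217.] 282 [ 485.8 -372.7  202.6   49.4   32.9  -89.1]
top yellow [460. 247.] 321 [ 426.  -374.5  202.5   50.1   34.6  -89.1]
top blue [363. 224.] 1517 [ 480.5 -184.    12.2  144.4   74.4   11.4]
top blue [439. 237.] 686 [ 455.6 -375.3   70.2  125.4   50.    -0.8]
```

>>> send_rows --steps '[{"tx":-1,"ty":40,"tz":0,"ax":0,"ay":0,"az":0,"gripper":-1},{"tx":-1,"ty":58,"tz":0,"ax":0,"ay":0,"az":0,"gripper":-1},{"tx":-1,"ty":58,"tz":0,"ax":0,"ay":0,"az":0,"gripper":-1},{"tx":-1,"ty":58,"tz":0,"ax":0,"ay":0,"az":0,"gripper":-1},{"tx":-1,"ty":58,"tz":0,"ax":0,"ay":0,"az":0,"gripper":-1}]'

```text
t: 15.12
eef_pos: [453.9, -101.4, 176.6]
tcp_rot: [[-1.0, -0.025, -0.0], [-0.025, 1.0, 0.0], [0.0, 0.0, -1.0]]
contact_force: [0.8, 0.8, -1.0]
gripper_width: 48.7
grasp_force: 62.7
```

>>> send_rows --steps '[{"tx":-1,"ty":58,"tz":0,"ax":0,"ay":0,"az":0,"gripper":-1},{"tx":-1,"ty":58,"tz":0,"ax":0,"ay":0,"az":0,"gripper":-1},{"tx":-1,"ty":58,"tz":0,"ax":0,"ay":0,"az":0,"gripper":-1},{"tx":-1,"ty":58,"tz":0,"ax":0,"ay":0,"az":0,"gripper":-1},{"tx":-1,"ty":58,"tz":0,"ax":0,"ay":0,"az":0,"gripper":-1}]'

```text
t: 15.75
eef_pos: [451.3, 188.3, 176.7]
tcp_rot: [[-1.0, -0.025, -0.0], [-0.025, 1.0, 0.0], [0.0, 0.0, -1.0]]
contact_force: [1.7, -1.3, -1.1]
gripper_width: 48.7
grasp_force: 62.7
```

>>> send_rows --steps '[{"tx":-1,"ty":58,"tz":0,"ax":0,"ay":0,"az":0,"gripper":-1},{"tx":-1,"ty":58,"tz":0,"ax":0,"ay":0,"az":0,"gripper":-1},{"tx":-1,"ty":50,"tz":0,"ax":0,"ay":0,"az":0,"gripper":-1},{"tx":0,"ty":22,"tz":0,"ax":0,"ay":0,"az":0,"gripper":-1},{"tx":0,"ty":0,"tz":40,"ax":0,"ay":0,"az":0,"gripper":-1}]'

```text
t: 16.38
eef_pos: [451.1, 377.9, 138.2]
tcp_rot: [[-1.0, -0.028, 0.004], [-0.028, 1.0, 0.004], [-0.004, 0.004, -1.0]]
contact_force: [-0.0, -0.5, -2.7]
gripper_width: 48.8
grasp_force: 62.9
```

```bash
python3 -c "
from h import *
go(455.9,375.6,20.2,1.3)
im=grab('top');P=cloud(im)
for c in('red','yellow','blue','green'):
    for ce,m in blobs(im,c): print(c,ce.round(),m.sum(),meas(im,m,P))"
```

```text
now [451.1 377.9 138.2] a -178.4 az 0.3 tx,ty,tz -4.8 -2.4 118.0 tilt [ 0.004  0.004 -1.   ] w 48.8 F [-0.  -0.5 -2.7] t 16.375
red [225. 200.] 771 [538.7 183.3  41.8  65.9  44.7  11.2]
yellow [144. 231.] 1809 [419.  375.6 161.6  49.6  34.3 -86.5]
blue [363. 224.] 1524 [ 480.5 -184.1   12.2  144.7   74.8   11.1]
blue [443. 235.] 1150 [ 453.6 -378.7   70.1  124.1   54.5   -4.3]
green [293. 214.] 1901 [504.1   1.4  12.2 173.   78.3 -16.1]
green [430. 243.] 277 [ 437.4 -374.8   36.   119.    56.8   -7.9]
```

>>> send_rows --steps '[{"tx":-4,"ty":-2,"tz":30,"ax":0,"ay":0,"az":0,"gripper":-1},{"tx":0,"ty":0,"tz":40,"ax":0,"ay":0,"az":0,"gripper":-1},{"tx":0,"ty":0,"tz":25,"ax":0,"ay":0,"az":0,"gripper":-1},{"tx":0,"ty":0,"tz":8,"ax":0,"ay":0,"az":0,"gripper":-1},{"tx":0,"ty":0,"tz":0,"ax":0,"ay":0,"az":0,"gripper":-1}]'

```text
t: 17.05
eef_pos: [454.3, 372.1, 34.1]
tcp_rot: [[-1.0, -0.025, -0.0], [-0.025, 1.0, -0.001], [0.0, -0.001, -1.0]]
contact_force: [0.4, -0.1, -1.5]
gripper_width: 48.8
grasp_force: 63.3
```

>>> send_rows --steps '[{"tx":0,"ty":0,"tz":2,"ax":0,"ay":0,"az":0,"gripper":-1},{"tx":0,"ty":0,"tz":2,"ax":0,"ay":0,"az":0,"gripper":-1},{"tx":0,"ty":0,"tz":1,"ax":0,"ay":0,"az":0,"gripper":-1},{"tx":0,"ty":0,"tz":0,"ax":0,"ay":0,"az":0,"gripper":-1},{"tx":0,"ty":0,"tz":0,"ax":0,"ay":0,"az":0,"gripper":-1}]'

```text
t: 17.68
eef_pos: [454.1, 372.7, 28.8]
tcp_rot: [[-1.0, -0.026, 0.0], [-0.026, 1.0, 0.0], [-0.0, 0.0, -1.0]]
contact_force: [-0.3, 0.0, -3.1]
gripper_width: 48.9
grasp_force: 63.3
```

```bash
python3 -c "
from h import *
go(455.9,375.6,20.2,1.3)
im=grab('side');save(im,'c1.png',(220,110,360,230),4)"
```

```text
now [454.1 372.7  28.8] a -178.5 az 0.2 tx,ty,tz -1.9 2.8 8.6 tilt [ 0.  0. -1.] w 48.9 F [-0.3  0.  -3.1] t 17.675
```

View pics/c1.png

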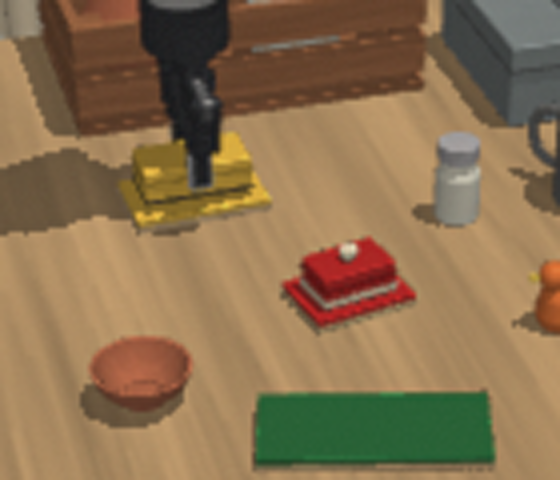

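The crop shows the yellow dish just above its board, square with it, at full (268,155). Lowering it the last 8 to 9 mm.

>>> send_rows --steps '[{"tx":-2,"ty":2.5,"tz":2,"ax":0,"ay":0,"az":0,"gripper":-1},{"tx":0,"ty":0,"tz":2,"ax":0,"ay":0,"az":0,"gripper":-1},{"tx":0,"ty":0,"tz":2,"ax":0,"ay":0,"az":0,"gripper":-1},{"tx":0,"ty":0,"tz":1,"ax":0,"ay":0,"az":0,"gripper":-1},{"tx":0,"ty":0,"tz":0,"ax":0,"ay":0,"az":0,"gripper":-1}]'

```text
t: 18.35
eef_pos: [456.0, 375.2, 21.6]
tcp_rot: [[-1.0, -0.026, -0.0], [-0.026, 1.0, -0.0], [0.0, -0.0, -1.0]]
contact_force: [-0.8, 0.1, -2.9]
gripper_width: 48.8
grasp_force: 63.3
```

>>> send_rows --steps '[{"tx":0,"ty":0,"tz":0.7,"ax":0,"ay":0,"az":0,"gripper":-1},{"tx":0,"ty":0,"tz":0,"ax":0,"ay":0,"az":0,"gripper":-1},{"tx":0,"ty":0,"tz":0.7,"ax":0,"ay":0,"az":0,"gripper":-1},{"tx":0,"ty":0,"tz":0,"ax":0,"ay":0,"az":0,"gripper":-1},{"tx":0,"ty":0,"tz":0,"ax":0,"ay":0,"az":0,"gripper":-1}]'

```text
t: 18.98
eef_pos: [456.1, 375.3, 20.4]
tcp_rot: [[-1.0, -0.026, 0.0], [-0.026, 1.0, 0.0], [-0.0, 0.0, -1.0]]
contact_force: [-0.9, -0.4, -1.3]
gripper_width: 48.6
grasp_force: 63.5
```

Contact is just beginning: the load on the gripper has dropped to 1.3 N. Releasing.

>>> send_rows --steps '[{"tx":0,"ty":0,"tz":0.3,"ax":0,"ay":0,"az":0,"gripper":-1},{"tx":0,"ty":0,"tz":0,"ax":0,"ay":0,"az":0,"gripper":1},{"tx":0,"ty":0,"tz":0,"ax":0,"ay":0,"az":0,"gripper":1},{"tx":0,"ty":0,"tz":0,"ax":0,"ay":0,"az":0,"gripper":1},{"tx":0,"ty":0,"tz":0,"ax":0,"ay":0,"az":0,"gripper":1}]'

```text
t: 19.6
eef_pos: [456.1, 375.3, 20.0]
tcp_rot: [[-1.0, -0.026, 0.0], [-0.026, 1.0, 0.0], [-0.0, 0.0, -1.0]]
contact_force: [-0.3, 0.5, -1.1]
gripper_width: 85.5
grasp_force: 0.0
```

>>> send_rows --steps '[{"tx":0,"ty":0,"tz":0,"ax":0,"ay":0,"az":0,"gripper":1},{"tx":0,"ty":0,"tz":-20,"ax":0,"ay":0,"az":0,"gripper":1},{"tx":0,"ty":0,"tz":-50,"ax":0,"ay":0,"az":0,"gripper":1},{"tx":0,"ty":0,"tz":-50,"ax":0,"ay":0,"az":2.5,"gripper":1},{"tx":0,"ty":0,"tz":-40,"ax":0,"ay":0,"az":2.5,"gripper":1}]'

```text
t: 20.23
eef_pos: [456.3, 375.4, 182.2]
tcp_rot: [[-0.998, 0.063, 0.001], [0.063, 0.998, 0.001], [-0.001, 0.001, -1.0]]
contact_force: [0.2, 1.0, 0.5]
gripper_width: 85.6
grasp_force: 0.0
```

>>> send_rows --steps '[{"tx":-1,"ty":-50,"tz":0,"ax":0,"ay":0,"az":0,"gripper":1},{"tx":-3.5,"ty":-58,"tz":0,"ax":0,"ay":0,"az":0,"gripper":1},{"tx":-3.5,"ty":-58,"tz":0,"ax":0,"ay":0,"az":0,"gripper":1},{"tx":-3.5,"ty":-58,"tz":0,"ax":0,"ay":0,"az":0,"gripper":1},{"tx":-3.5,"ty":-58,"tz":0,"ax":0,"ay":0,"az":0,"gripper":1}]'

```text
t: 20.85
eef_pos: [453.5, 91.1, 180.2]
tcp_rot: [[-0.998, 0.061, 0.001], [0.061, 0.998, 0.0], [-0.001, 0.0, -1.0]]
contact_force: [0.2, -0.3, -0.6]
gripper_width: 85.1
grasp_force: 0.0
```

```bash
python3 -c "
from h import *
go(455,-378.7,160,-3.7)
im=grab('top');P=cloud(im)
for c in('yellow','blue','green'):
    for ce,m in blobs(im,c): print(c,ce.round(),m.sum(),meas(im,m,P))"
```

```text
now [453.5  91.1 180.2] a 176.5 az 0.2 tx,ty,tz -31.8 -468.7 20.2 tilt [ 0.001  0.    -1.   ] w 85.1 F [ 0.2 -0.3 -0.6] t 20.85
yellow [144. 230.] 645 [454.6 379.9  44.1  92.2  38.6   0.8]
blue [363. 224.] 1518 [ 480.4 -184.    12.2  144.5   74.4   11.3]
blue [443. 235.] 1146 [ 454.6 -379.    70.1  127.3   54.    -4.3]
green [294. 214.] 1826 [504.3   2.1  12.1 172.9  79.6 -16.1]
green [430. 243.] 274 [ 435.7 -353.    35.8  135.6   51.5   16.4]
```

>>> send_rows --steps '[{"tx":-4,"ty":-58,"tz":0,"ax":0,"ay":0,"az":0,"gripper":1},{"tx":-4,"ty":-58,"tz":0,"ax":0,"ay":0,"az":0,"gripper":1},{"tx":-4,"ty":-58,"tz":0,"ax":0,"ay":0,"az":0,"gripper":1},{"tx":-4,"ty":-58,"tz":0,"ax":0,"ay":0,"az":0,"gripper":1},{"tx":-4,"ty":-58,"tz":0,"ax":0,"ay":0,"az":0,"gripper":1}]'

```text
t: 21.52
eef_pos: [456.0, -199.3, 180.2]
tcp_rot: [[-0.998, 0.061, 0.001], [0.061, 0.998, 0.0], [-0.001, 0.0, -1.0]]
contact_force: [2.3, 0.3, -0.5]
gripper_width: 85.4
grasp_force: 0.0
```

>>> send_rows --steps '[{"tx":-4,"ty":-58,"tz":0,"ax":0,"ay":0,"az":0,"gripper":1},{"tx":-4,"ty":-58,"tz":0,"ax":0,"ay":0,"az":0,"gripper":1},{"tx":-4,"ty":-58,"tz":0,"ax":0,"ay":0,"az":0,"gripper":1},{"tx":0,"ty":-4,"tz":30,"ax":0,"ay":0,"az":0,"gripper":1},{"tx":0,"ty":0,"tz":0,"ax":0,"ay":0,"az":0,"gripper":1}]'

```text
t: 22.15
eef_pos: [455.7, -375.6, 148.1]
tcp_rot: [[-0.998, 0.063, -0.004], [0.063, 0.998, 0.002], [0.004, 0.002, -1.0]]
contact_force: [0.2, 0.2, -1.0]
gripper_width: 85.6
grasp_force: 0.0
```

```bash
cat >> h.py <<'E'
def lid(im,P,x,y,z,r=90):
    q=P[(im["range_z"]>0)&(abs(P[...,2]-z)<5)&(np.hypot(P[...,0]-x,P[...,1]-y)<r)]
    (cx,cy),(a,b),th=cv2.minAreaRect(q[:,:2].astype(np.float32))
    if a<b:a,b,th=b,a,th+90
    print("lid",len(q),np.round([cx,cy,q[:,2].mean(),a,b,(th+90)%180-90],1))
E
python3 -c "
from h import *
go(454.5,-379,40,-3.8)
im=grab('top');P=cloud(im);lid(im,P,454,375,44);lid(im,P,539,184,42)"
```

```text
now [ 455.7 -375.6  148.1] a 176.4 az 0.2 tx,ty,tz 1.0 -3.5 108.1 tilt [-0.004  0.002 -1.   ] w 85.6 F [ 0.2  0.2 -1. ] t 22.15
lid 721 [454.7 375.4  43.8  92.5  51.5   0.9]
lid 396 [539.1 184.2  41.7  66.2  44.3  11.5]
```

>>> send_rows --steps '[{"tx":0.5,"ty":-3,"tz":30,"ax":0,"ay":0,"az":0,"gripper":1},{"tx":0,"ty":0,"tz":35,"ax":0,"ay":0,"az":0,"gripper":1},{"tx":0,"ty":0,"tz":30,"ax":0,"ay":0,"az":0,"gripper":1},{"tx":0,"ty":0,"tz":11,"ax":0,"ay":0,"az":0,"gripper":1},{"tx":0,"ty":0,"tz":0,"ax":0,"ay":0,"az":0,"gripper":1}]'

```text
t: 22.82
eef_pos: [456.9, -378.6, 44.6]
tcp_rot: [[-0.998, 0.06, 0.0], [0.06, 0.998, 0.0], [-0.0, 0.0, -1.0]]
contact_force: [-1.0, -0.8, 0.7]
gripper_width: 85.5
grasp_force: 0.0
```

>>> send_rows --steps '[{"tx":0,"ty":0,"tz":0,"ax":0,"ay":0,"az":0,"gripper":-1},{"tx":0,"ty":0,"tz":0,"ax":0,"ay":0,"az":0,"gripper":-1},{"tx":0,"ty":0,"tz":0,"ax":0,"ay":0,"az":0,"gripper":-1},{"tx":0,"ty":0,"tz":0,"ax":0,"ay":0,"az":0,"gripper":-1},{"tx":0,"ty":0,"tz":0,"ax":0,"ay":0,"az":0,"gripper":-1}]'

```text
t: 23.45
eef_pos: [457.2, -380.1, 45.7]
tcp_rot: [[-0.998, 0.061, 0.002], [0.061, 0.998, -0.001], [-0.003, -0.001, -1.0]]
contact_force: [-0.4, 0.9, 7.5]
gripper_width: 53.0
grasp_force: 63.3
```

>>> send_rows --steps '[{"tx":0,"ty":0,"tz":-6,"ax":0,"ay":0,"az":0,"gripper":-1},{"tx":0,"ty":0,"tz":-20,"ax":0,"ay":0,"az":0,"gripper":-1},{"tx":0,"ty":0,"tz":-35,"ax":0,"ay":0,"az":0,"gripper":-1},{"tx":0,"ty":0,"tz":-25,"ax":0,"ay":0,"az":-7,"gripper":-1},{"tx":0,"ty":0,"tz":-14,"ax":0,"ay":0,"az":-8,"gripper":-1}]'

```text
t: 24.08
eef_pos: [456.5, -379.4, 145.7]
tcp_rot: [[-0.979, -0.203, 0.001], [-0.203, 0.979, -0.001], [-0.001, -0.001, -1.0]]
contact_force: [0.1, -0.9, -3.3]
gripper_width: 52.9
grasp_force: 63.7
```

```bash
python3 -c "
from h import *
go(480.5,-184,120,11.2)
im=grab('top');P=cloud(im)
for c in('blue','green'):
    for ce,m in blobs(im,c): print(c,ce.round(),m.sum(),meas(im,m,P))
p=manip.get_obs()['eef_pos'];lid(im,P,p[0],p[1],p[2]+25)"
```

```text
now [ 456.5 -379.4  145.7] a -168.3 az 0.5 tx,ty,tz -61.5 187.0 25.7 tilt [ 0.001 -0.001 -1.   ] w 52.9 F [ 0.1 -0.9 -3.3] t 24.075
blue [363. 224.] 1512 [ 480.5 -184.    12.1  144.4   74.4   11.3]
blue [452. 216.] 496 [ 490.9 -369.2  170.    54.    47.3  -77.1]
blue [459. 252.] 471 [ 417.1 -384.2  170.2   53.6   49.3  -77.8]
green [293. 214.] 1897 [504.    1.3  12.2 172.9  78.  -16.1]
green [434. 241.] 837 [ 452.1 -376.6   36.   147.6   57.1   -8.3]
lid 799 [ 453.6 -378.5  170.2  123.6   54.7   11.3]
```

>>> send_rows --steps '[{"tx":-12,"ty":36,"tz":0,"ax":0,"ay":0,"az":0,"gripper":-1},{"tx":-18,"ty":53,"tz":0,"ax":0,"ay":0,"az":0,"gripper":-1},{"tx":-18,"ty":53,"tz":0,"ax":0,"ay":0,"az":0,"gripper":-1},{"tx":-16,"ty":43,"tz":0,"ax":0,"ay":0,"az":0,"gripper":-1},{"tx":0,"ty":0,"tz":30,"ax":0,"ay":0,"az":0,"gripper":-1}]'

```text
t: 24.75
eef_pos: [484.6, -180.5, 114.8]
tcp_rot: [[-0.979, -0.204, 0.004], [-0.204, 0.979, 0.002], [-0.004, 0.001, -1.0]]
contact_force: [0.9, -0.8, -3.3]
gripper_width: 53.0
grasp_force: 63.9
```

>>> send_rows --steps '[{"tx":0,"ty":0,"tz":35,"ax":0,"ay":0,"az":0,"gripper":-1},{"tx":0,"ty":0,"tz":30,"ax":0,"ay":0,"az":0,"gripper":-1},{"tx":0,"ty":0,"tz":13,"ax":0,"ay":0,"az":0,"gripper":-1},{"tx":0,"ty":0,"tz":0,"ax":0,"ay":0,"az":0,"gripper":-1},{"tx":0,"ty":0,"tz":0,"ax":0,"ay":0,"az":0,"gripper":-1}]'

```text
t: 25.38
eef_pos: [482.9, -185.5, 37.0]
tcp_rot: [[-0.98, -0.199, 0.001], [-0.199, 0.98, -0.0], [-0.001, -0.001, -1.0]]
contact_force: [-0.0, -0.8, -3.6]
gripper_width: 53.1
grasp_force: 63.8
```

```bash
python3 -c "
from h import *
go(483.4,-184.9,21.5,11.2)
im=grab('top');P=cloud(im);p=manip.get_obs()['eef_pos'];lid(im,P,p[0],p[1],p[2]+25);lid(im,P,452,-377,36)
im=grab('side');save(im,'d1.png',(240,180,420,330),4)"
```

```text
now [ 482.9 -185.5   37. ] a -168.5 az 0.3 tx,ty,tz -0.6 0.5 15.5 tilt [ 0.001 -0.    -1.   ] w 53.1 F [-0.  -0.8 -3.6] t 25.375
lid 70 [ 523.8 -154.9   60.9   42.5   19.8  -24.5]
lid 1267 [ 446.4 -402.1   36.   154.6  109.5  -13. ]
```

View pics/d1.png

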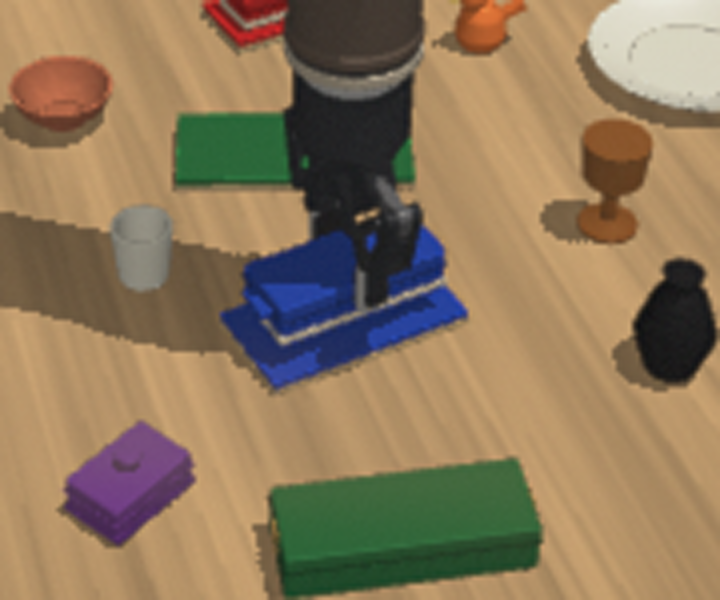

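The crop shows the blue dish square with and hovering above the blue board at full (326,254). The green tin stands alone at about (341,310). Lowering.

>>> send_rows --steps '[{"tx":0,"ty":0.5,"tz":5,"ax":0,"ay":0,"az":0,"gripper":-1},{"tx":0,"ty":0,"tz":4,"ax":0,"ay":0,"az":0,"gripper":-1},{"tx":0,"ty":0,"tz":3,"ax":0,"ay":0,"az":0,"gripper":-1},{"tx":0,"ty":0,"tz":1.5,"ax":0,"ay":0,"az":0,"gripper":-1},{"tx":0,"ty":0,"tz":0,"ax":0,"ay":0,"az":0,"gripper":-1}]'

```text
t: 26.1
eef_pos: [482.0, -184.6, 22.4]
tcp_rot: [[-0.98, -0.199, -0.0], [-0.199, 0.98, 0.0], [0.0, 0.0, -1.0]]
contact_force: [-0.2, 0.9, -3.5]
gripper_width: 52.6
grasp_force: 63.9
```

>>> send_rows --steps '[{"tx":0,"ty":0,"tz":0.7,"ax":0,"ay":0,"az":0,"gripper":-1},{"tx":0,"ty":0,"tz":0,"ax":0,"ay":0,"az":0,"gripper":-1},{"tx":0,"ty":0,"tz":0.7,"ax":0,"ay":0,"az":0,"gripper":-1},{"tx":0,"ty":0,"tz":0,"ax":0,"ay":0,"az":0,"gripper":-1},{"tx":0,"ty":0,"tz":0,"ax":0,"ay":0,"az":0,"gripper":-1}]'

```text
t: 26.72
eef_pos: [482.2, -184.7, 21.7]
tcp_rot: [[-0.98, -0.199, 0.0], [-0.199, 0.98, 0.0], [-0.001, 0.0, -1.0]]
contact_force: [-2.7, 1.0, 5.7]
gripper_width: 52.9
grasp_force: 65.0
```

Contact at TCP z 21.7. Releasing.

>>> send_rows --steps '[{"tx":0,"ty":0,"tz":-0.4,"ax":0,"ay":0,"az":0,"gripper":-1},{"tx":0,"ty":0,"tz":0,"ax":0,"ay":0,"az":0,"gripper":1},{"tx":0,"ty":0,"tz":0,"ax":0,"ay":0,"az":0,"gripper":1},{"tx":0,"ty":0,"tz":0,"ax":0,"ay":0,"az":0,"gripper":1},{"tx":0,"ty":0,"tz":0,"ax":0,"ay":0,"az":0,"gripper":1}]'

```text
t: 27.35
eef_pos: [482.2, -184.6, 21.5]
tcp_rot: [[-0.98, -0.199, 0.0], [-0.199, 0.98, 0.0], [-0.0, 0.0, -1.0]]
contact_force: [0.3, 0.7, -0.6]
gripper_width: 85.5
grasp_force: 0.0
```

>>> send_rows --steps '[{"tx":0,"ty":0,"tz":0,"ax":0,"ay":0,"az":0,"gripper":1},{"tx":0,"ty":0,"tz":-20,"ax":0,"ay":0,"az":0,"gripper":1},{"tx":0,"ty":0,"tz":-45,"ax":0,"ay":0,"az":0,"gripper":1},{"tx":0,"ty":0,"tz":-45,"ax":0,"ay":0,"az":7.5,"gripper":1},{"tx":0,"ty":0,"tz":-20,"ax":0,"ay":0,"az":7.5,"gripper":1}]'

```text
t: 27.98
eef_pos: [483.0, -185.1, 153.9]
tcp_rot: [[-0.998, 0.066, 0.003], [0.066, 0.998, -0.0], [-0.003, -0.0, -1.0]]
contact_force: [0.9, -0.1, 0.6]
gripper_width: 85.3
grasp_force: 0.0
```

```bash
python3 -c "
from h import *
im=grab('top');P=cloud(im)
for c in('blue','green'):
    for ce,m in blobs(im,c): print(c,ce.round(),m.sum(),meas(im,m,P))
go(452,-377.5,130,-4);lid(im,P,452,-377,36,80)"
```

```text
blue [357. 203.] 243 [ 529.1 -168.3   45.8   43.3   24.2  -73.1]
blue [352. 228.] 63 [ 4.770e+02 -1.582e+02  4.350e+01  7.700e+00  2.600e+00  3.000e-01]
green [293. 214.] 1897 [504.2   1.4  12.2 172.8  78.3 -16.1]
green [442. 254.] 270 [ 412.1 -395.4   36.1   96.5   35.7  -32.9]
now [ 483.7 -185.3  155.2] a 175.9 az -0.1 tx,ty,tz 18.3 -194.0 25.2 tilt [ 0.005 -0.    -1.   ] w 85.4 F [ 1.9 -0.2  2.2] t 28.025
lid 322 [ 419.  -397.9   35.8  113.7   38.8  -31.6]
```

>>> send_rows --steps '[{"tx":4,"ty":-40,"tz":0,"ax":0,"ay":0,"az":0,"gripper":1},{"tx":5,"ty":-55,"tz":0,"ax":0,"ay":0,"az":0,"gripper":1},{"tx":5,"ty":-55,"tz":0,"ax":0,"ay":0,"az":0,"gripper":1},{"tx":4,"ty":-40,"tz":0,"ax":0,"ay":0,"az":0,"gripper":1},{"tx":0,"ty":-4,"tz":10,"ax":0,"ay":0,"az":0,"gripper":1}]'

```text
t: 28.65
eef_pos: [450.8, -381.1, 141.6]
tcp_rot: [[-0.998, 0.065, 0.0], [0.065, 0.998, -0.003], [-0.0, -0.003, -1.0]]
contact_force: [-0.6, 0.3, -0.9]
gripper_width: 85.4
grasp_force: 0.0
```

```bash
python3 -c "
from h import *
im=grab('top');P=cloud(im);lid(im,P,480,-184,46)
for c in('blue','green'):
    for ce,m in blobs(im,c): print(c,ce.round(),m.sum(),meas(im,m,P))
im=grab('side');P=cloud(im)
for ce,m in blobs(im,'green'): print('side',ce.round(),m.sum(),meas(im,m,P,20))
go(452,-377.5,20,-4)
save(im,'e1.png',(240,180,420,345),3)"
```

```text
lid 998 [ 479.2 -184.2   46.   124.    54.4   11.3]
blue [363. 224.] 1458 [ 478.9 -183.8   46.   123.6   53.9   11.2]
green [293. 214.] 1897 [504.1   1.4  12.2 172.9  78.3 -16.1]
green [437. 237.] 1104 [ 451.8 -377.2   36.2  148.    57.4   -8.3]Traceback (most recent call last):
  File "<string>", line 7, in <module>
    for ce,m in blobs(im,'green'): print('side',ce.round(),m.sum(),meas(im,m,P,20))
                                                                   ~~~~^^^^^^^^^^^
  File "h.py", line 22, in meas
    z=np.percentile(q[:,2],80); t=q[abs(q[:,2]-z)<tol]; z=np.median(t[:,2])
    return _quantile_unchecked(
        a, q, axis, out, overwrite_input, method, keepdims, weights)
    return _ureduce(a,
                    func=_quantile_ureduce_func,
    ...<5 lines>...
                    overwrite_input=overwrite_input,
                    method=method)
    r = func(a, **kwargs)
    result = _quantile(arr,
                       quantiles=q,
    ...<2 lines>...
                       out=out,
                       weights=wgt)
    slices_having_nans = np.isnan(arr[-1, ...])
                                  ~~~^^^^^^^^^
IndexError: index -1 is out of bounds for axis 0 with size 0
```

>>> send_rows --steps '[{"tx":-1,"ty":3.5,"tz":25,"ax":0,"ay":0,"az":4.5,"gripper":1},{"tx":0,"ty":0,"tz":40,"ax":0,"ay":0,"az":0,"gripper":1},{"tx":0,"ty":0,"tz":40,"ax":0,"ay":0,"az":0,"gripper":1},{"tx":0,"ty":0,"tz":20,"ax":0,"ay":0,"az":0,"gripper":1},{"tx":0,"ty":0,"tz":4,"ax":0,"ay":0,"az":0,"gripper":1}]'

```text
t: 29.38
eef_pos: [453.4, -372.5, 11.7]
tcp_rot: [[-0.99, 0.138, -0.001], [0.138, 0.99, 0.002], [0.002, 0.001, -1.0]]
contact_force: [-0.7, -0.1, 0.8]
gripper_width: 85.4
grasp_force: 0.0
```

```bash
python3 -c "
from h import *
go(452,-377.2,10,-8.2)"
```

```text
now [ 453.4 -372.5   11.7] a 172.1 az 0.3 tx,ty,tz 0.7 -4.9 1.7 tilt [-0.001  0.002 -1.   ] w 85.4 F [-0.7 -0.1  0.8] t 29.375
```

>>> send_rows --steps '[{"tx":0.7,"ty":-4.5,"tz":0,"ax":0,"ay":0,"az":0,"gripper":1},{"tx":0,"ty":0,"tz":0,"ax":0,"ay":0,"az":0,"gripper":1},{"tx":0,"ty":0,"tz":0,"ax":0,"ay":0,"az":0,"gripper":-1},{"tx":0,"ty":0,"tz":0,"ax":0,"ay":0,"az":0,"gripper":-1},{"tx":0,"ty":0,"tz":0,"ax":0,"ay":0,"az":0,"gripper":-1}]'

```text
t: 30.0
eef_pos: [452.6, -378.8, 13.6]
tcp_rot: [[-0.99, 0.14, 0.001], [0.14, 0.99, -0.001], [-0.002, -0.001, -1.0]]
contact_force: [-1.5, -1.1, 8.3]
gripper_width: 56.9
grasp_force: 63.9
```

>>> send_rows --steps '[{"tx":0,"ty":0,"tz":0,"ax":0,"ay":0,"az":0,"gripper":-1},{"tx":0,"ty":0,"tz":0,"ax":0,"ay":0,"az":0,"gripper":-1},{"tx":0,"ty":0,"tz":0,"ax":0,"ay":0,"az":0,"gripper":-1},{"tx":0,"ty":0,"tz":0,"ax":0,"ay":0,"az":0,"gripper":-1},{"tx":0,"ty":0,"tz":0,"ax":0,"ay":0,"az":0,"gripper":-1}]'

```text
t: 30.62
eef_pos: [452.6, -378.8, 13.6]
tcp_rot: [[-0.99, 0.14, 0.001], [0.14, 0.99, -0.001], [-0.002, -0.001, -1.0]]
contact_force: [-2.5, 0.3, 8.0]
gripper_width: 56.9
grasp_force: 63.9
```

>>> send_rows --steps '[{"tx":0,"ty":0,"tz":-6,"ax":0,"ay":0,"az":0,"gripper":-1},{"tx":0,"ty":0,"tz":-25,"ax":0,"ay":0,"az":0,"gripper":-1},{"tx":0,"ty":0,"tz":-45,"ax":0,"ay":0,"az":0,"gripper":-1},{"tx":0,"ty":0,"tz":-50,"ax":0,"ay":0,"az":0,"gripper":-1},{"tx":0,"ty":0,"tz":-24,"ax":0,"ay":0,"az":7.8,"gripper":-1}]'

```text
t: 31.25
eef_pos: [452.4, -378.6, 165.1]
tcp_rot: [[-0.961, 0.275, 0.002], [0.275, 0.961, -0.001], [-0.002, -0.0, -1.0]]
contact_force: [-0.2, -0.3, -5.3]
gripper_width: 56.5
grasp_force: 65.9
```

```bash
python3 -c "
from h import *
im=grab('top');P=cloud(im);p=manip.get_obs()['eef_pos'];lid(im,P,p[0],p[1],p[2]+25)
go(504.2,1.4,150,-16.1)"
```

```text
lid 777 [ 452.2 -374.   188.5  151.    62.5  -16. ]
now [ 453.3 -379.1  167.1] a 163.6 az -0.3 tx,ty,tz 56.6 379.7 17.1 tilt [ 0.004 -0.002 -1.   ] w 57.1 F [ 0.7 -0.4 -2.6] t 31.3
```

>>> send_rows --steps '[{"tx":5,"ty":35,"tz":0,"ax":0,"ay":0,"az":0,"gripper":-1},{"tx":8,"ty":54,"tz":0,"ax":0,"ay":0,"az":0,"gripper":-1},{"tx":8,"ty":54,"tz":0,"ax":0,"ay":0,"az":0,"gripper":-1},{"tx":8,"ty":54,"tz":0,"ax":0,"ay":0,"az":0,"gripper":-1},{"tx":8,"ty":54,"tz":0,"ax":0,"ay":0,"az":0,"gripper":-1}]'

```text
t: 31.92
eef_pos: [484.2, -124.3, 161.7]
tcp_rot: [[-0.963, 0.27, -0.001], [0.27, 0.963, 0.0], [0.001, -0.0, -1.0]]
contact_force: [1.4, 1.1, -4.5]
gripper_width: 56.8
grasp_force: 66.1
```

>>> send_rows --steps '[{"tx":8,"ty":54,"tz":0,"ax":0,"ay":0,"az":0,"gripper":-1},{"tx":7,"ty":45,"tz":0,"ax":0,"ay":0,"az":0,"gripper":-1},{"tx":4,"ty":30,"tz":0,"ax":0,"ay":0,"az":0,"gripper":-1},{"tx":0,"ty":0,"tz":30,"ax":0,"ay":0,"az":0,"gripper":-1},{"tx":0,"ty":0,"tz":30,"ax":0,"ay":0,"az":0,"gripper":-1}]'

```text
t: 32.55
eef_pos: [501.2, 3.8, 101.2]
tcp_rot: [[-0.963, 0.269, -0.001], [0.269, 0.963, 0.0], [0.001, -0.0, -1.0]]
contact_force: [-0.2, -0.2, -4.7]
gripper_width: 56.8
grasp_force: 66.1
```

```bash
python3 -c "
from h import *
im=grab('top');P=cloud(im);p=manip.get_obs()['eef_pos'];lid(im,P,p[0],p[1],p[2]+22)
go(505,1.2,26,-16.1)"
```

```text
lid 0 [ 0.  0. nan  0.  0.  0.]
now [498.8   3.4  97.9] a 164.4 az 0.5 tx,ty,tz -6.5 -0.4 71.9 tilt [-0.006 -0.001 -1.   ] w 56.5 F [-1.   0.  -8.8] t 32.6h.py:41: RuntimeWarning: Mean of empty slice.
  print("lid",len(q),np.round([cx,cy,q[:,2].mean(),a,b,(th+90)%180-90],1))
  ret = ret.dtype.type(ret / rcount)
```

>>> send_rows --steps '[{"tx":-4,"ty":0,"tz":25,"ax":0,"ay":0,"az":0,"gripper":-1},{"tx":0,"ty":0,"tz":22,"ax":0,"ay":0,"az":0,"gripper":-1},{"tx":0,"ty":0,"tz":10,"ax":0,"ay":0,"az":0,"gripper":-1},{"tx":0,"ty":0,"tz":0,"ax":0,"ay":0,"az":0,"gripper":-1},{"tx":0,"ty":0,"tz":0,"ax":0,"ay":0,"az":0,"gripper":-1}]'

```text
t: 33.22
eef_pos: [506.1, 1.6, 46.2]
tcp_rot: [[-0.962, 0.272, 0.001], [0.272, 0.962, 0.0], [-0.001, 0.0, -1.0]]
contact_force: [1.1, 0.1, -4.1]
gripper_width: 56.8
grasp_force: 66.9
```

```bash
python3 -c "
from h import *
go(505,1.2,25.6,-16.1)
im=grab('side');save(im,'f1.png',(220,130,420,280),4)"
```

```text
now [506.1   1.6  46.2] a 164.2 az 0.3 tx,ty,tz 0.9 -0.7 20.6 tilt [ 0.001  0.    -1.   ] w 56.8 F [ 1.1  0.1 -4.1] t 33.225
```

View pics/f1.png

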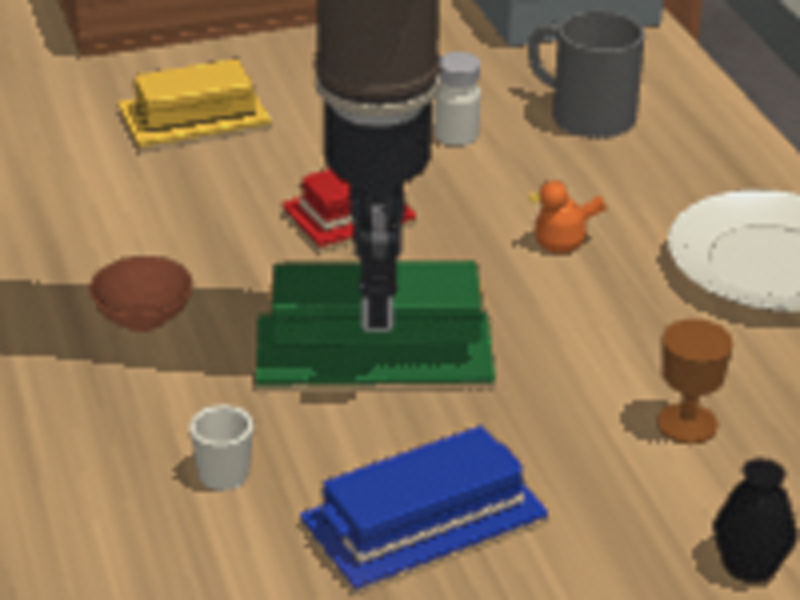

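The crop shows the green tin hovering, centred and parallel above its board at full (314,210). The blue, yellow and red dishes sit square on theirs. Lowering about 20 mm.

>>> send_rows --steps '[{"tx":1,"ty":-0.5,"tz":6,"ax":0,"ay":0,"az":0,"gripper":-1},{"tx":0,"ty":0,"tz":6,"ax":0,"ay":0,"az":0,"gripper":-1},{"tx":0,"ty":0,"tz":4,"ax":0,"ay":0,"az":0,"gripper":-1},{"tx":0,"ty":0,"tz":2,"ax":0,"ay":0,"az":0,"gripper":-1},{"tx":0,"ty":0,"tz":0,"ax":0,"ay":0,"az":0,"gripper":-1}]'

```text
t: 33.9
eef_pos: [504.5, 1.4, 27.3]
tcp_rot: [[-0.962, 0.272, -0.0], [0.272, 0.962, -0.0], [0.0, -0.0, -1.0]]
contact_force: [0.8, -0.6, -5.2]
gripper_width: 56.6
grasp_force: 67.2
```

>>> send_rows --steps '[{"tx":0,"ty":0,"tz":0.7,"ax":0,"ay":0,"az":0,"gripper":-1},{"tx":0,"ty":0,"tz":0,"ax":0,"ay":0,"az":0,"gripper":-1},{"tx":0,"ty":0,"tz":0.7,"ax":0,"ay":0,"az":0,"gripper":-1},{"tx":0,"ty":0,"tz":0,"ax":0,"ay":0,"az":0,"gripper":-1},{"tx":0,"ty":0,"tz":0,"ax":0,"ay":0,"az":0,"gripper":-1}]'

```text
t: 34.52
eef_pos: [504.6, 1.5, 26.1]
tcp_rot: [[-0.962, 0.272, 0.0], [0.272, 0.962, 0.0], [-0.0, 0.0, -1.0]]
contact_force: [-0.1, -0.1, -5.2]
gripper_width: 56.7
grasp_force: 67.2
```

>>> send_rows --steps '[{"tx":0,"ty":0,"tz":0.5,"ax":0,"ay":0,"az":0,"gripper":-1},{"tx":0,"ty":0,"tz":0,"ax":0,"ay":0,"az":0,"gripper":-1},{"tx":0,"ty":0,"tz":0.5,"ax":0,"ay":0,"az":0,"gripper":-1},{"tx":0,"ty":0,"tz":0,"ax":0,"ay":0,"az":0,"gripper":-1},{"tx":0,"ty":0,"tz":0,"ax":0,"ay":0,"az":0,"gripper":-1}]'

```text
t: 35.15
eef_pos: [504.6, 1.5, 25.6]
tcp_rot: [[-0.962, 0.272, 0.0], [0.272, 0.962, 0.0], [-0.0, 0.001, -1.0]]
contact_force: [-2.3, 1.5, 6.5]
gripper_width: 56.7
grasp_force: 68.4
```

>>> send_rows --steps '[{"tx":0,"ty":0,"tz":-0.4,"ax":0,"ay":0,"az":0,"gripper":-1},{"tx":0,"ty":0,"tz":0,"ax":0,"ay":0,"az":0,"gripper":1},{"tx":0,"ty":0,"tz":0,"ax":0,"ay":0,"az":0,"gripper":1},{"tx":0,"ty":0,"tz":0,"ax":0,"ay":0,"az":0,"gripper":1},{"tx":0,"ty":0,"tz":0,"ax":0,"ay":0,"az":0,"gripper":1}]'

```text
t: 35.78
eef_pos: [504.7, 1.5, 25.5]
tcp_rot: [[-0.962, 0.272, 0.0], [0.272, 0.962, 0.0], [-0.0, 0.0, -1.0]]
contact_force: [0.7, 0.3, -0.0]
gripper_width: 85.3
grasp_force: 0.0
```

>>> send_rows --steps '[{"tx":0,"ty":0,"tz":0,"ax":0,"ay":0,"az":0,"gripper":1},{"tx":0,"ty":0,"tz":-20,"ax":0,"ay":0,"az":0,"gripper":1},{"tx":0,"ty":0,"tz":-50,"ax":0,"ay":0,"az":0,"gripper":1},{"tx":0,"ty":0,"tz":-50,"ax":0,"ay":0,"az":0,"gripper":1},{"tx":0,"ty":0,"tz":-50,"ax":0,"ay":0,"az":0,"gripper":1}]'

```text
t: 36.4
eef_pos: [504.3, 1.4, 197.1]
tcp_rot: [[-0.962, 0.273, -0.0], [0.273, 0.962, -0.0], [0.0, -0.0, -1.0]]
contact_force: [1.6, 0.3, -0.7]
gripper_width: 85.1
grasp_force: 0.0
```

>>> send_rows --steps '[{"tx":0,"ty":-50,"tz":0,"ax":0,"ay":0,"az":0,"gripper":1},{"tx":0,"ty":-55,"tz":0,"ax":0,"ay":0,"az":0,"gripper":1},{"tx":0,"ty":-55,"tz":0,"ax":0,"ay":0,"az":0,"gripper":1},{"tx":0,"ty":-55,"tz":0,"ax":0,"ay":0,"az":0,"gripper":1},{"tx":0,"ty":-40,"tz":0,"ax":0,"ay":0,"az":0,"gripper":1}]'

```text
t: 37.02
eef_pos: [434.0, -246.2, 195.7]
tcp_rot: [[-0.962, 0.274, 0.0], [0.274, 0.962, -0.0], [-0.0, -0.0, -1.0]]
contact_force: [0.2, 1.1, 0.2]
gripper_width: 85.4
grasp_force: 0.0
```

>>> send_rows --steps '[{"tx":0,"ty":-50,"tz":0,"ax":0,"ay":0,"az":0,"gripper":1},{"tx":0,"ty":-40,"tz":0,"ax":0,"ay":0,"az":0,"gripper":1},{"tx":0,"ty":-20,"tz":0,"ax":0,"ay":0,"az":0,"gripper":1},{"tx":0,"ty":0,"tz":0,"ax":0,"ay":0,"az":0,"gripper":1},{"tx":0,"ty":0,"tz":0,"ax":0,"ay":0,"az":0,"gripper":1}]'

```text
t: 37.65
eef_pos: [405.4, -348.7, 195.3]
tcp_rot: [[-0.962, 0.272, -0.0], [0.272, 0.962, 0.001], [0.0, 0.001, -1.0]]
contact_force: [-0.9, 0.1, -0.1]
gripper_width: 85.4
grasp_force: 0.0
```

```bash
python3 -c "
from h import *
im=grab('top');P=cloud(im)
for a in((539,184,42),(454,375,44),(480,-184,46),(504,1,48)): lid(im,P,*a)
save(im,'g1.png')"
```

```text
lid 391 [539.1 184.3  41.8  66.   44.7  11.1]
lid 719 [454.7 375.8  43.9  92.6  51.8   1.3]
lid 994 [ 479.1 -184.1   45.9  123.7   54.3   10.9]
lid 1321 [503.8   2.2  48.  154.5  58.2 -15.9]
```

View pics/g1.png

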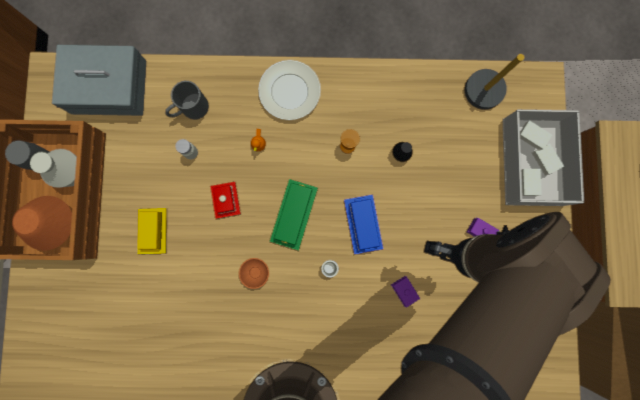

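The picture shows all four dishes centred and square on their boards: red (225,200), yellow (152,231), green (294,215), blue (363,224). The bird (258,142) and goblet (349,140) are where they were, and the arm is clear of everything. Handing in.

```bash
python3 -c "
from plant import manip
print(manip.job_done())"
```

```text
the job is handed in; nothing more can be done
None
```

The job is handed in: the last top view measured all four dishes within about 2 mm and 1 degree of their boards, upright and released, with the bird and goblet where they started; the hand-in call returned no verdict.

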